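# Secure a sample stage for transport with its cam lever and hairpin clips

## Task

Make the sample stage ready for transport: slide its carriage fully home so that the forked edge straddles the four pins, then flip the cam lever all the way over, flat, to lock it. Then push every hairpin clip lying on the desk sideways onto a pin of its own, under the pin's head, until it snaps past its bulge and sits fully home on the deck. Let go of everything and leave the small amber oil bottle, the timer and the slide mailer where they are.

Things in the scene. Friction and masses are not known exactly. Their poses are not given: they have to be found in the camera images.
- carriage (a joint): sliding plate of the sample stage, m: 0 = fully home (stop; its forked front edge straddles the four pins), + = distance it stands back from home, away from the deck, up to 0.065. Slides on dry friction of about 2.5 N and stays where left.
- carriage_post (a point): centre of the black square post on the carriage, 20 x 20 mm and 36 mm tall (from 24 to 60 mm above the desk), by which the carriage is drawn or pushed. Its x axis is the direction of travel: home is along -x. Two flat dishes 14 mm high are fixed to the carriage, edges 57 mm to either side of the post's centre.
- cam_lever (a joint): cam lever at the right-hand side (-y) of the stage, rad: 0 = open, leaning 0.2 rad inward over the carriage; 0.2 = upright; 1.77 = end of travel, lying flat outward, locked. Friction 0.09 N m, stays where left. Its nose enters a notch in the carriage's side only when the carriage is home (within about 2 mm); otherwise it jams at roughly 0.5 and must be swung back before the carriage slides freely.
- lever_tip (a point): point in the middle of the lever's black round grip (16 mm thick, 38 mm long along the lever), 72 mm from the hinge axis; the grip ends 14 mm beyond it. Two cheeks beside the hinge reach 40 mm above the desk.
- lever_hinge (a point): point on the lever's hinge axis, fixed to the stage, 28 mm above the desk. Axes of the stage: x = away from the deck (direction in which clips are pushed), y = left, z = up. The lever swings in the y-z plane, from upright towards -y, and down.
- pin_1 (a point): left-most (+y) pin of the stage: point on its vertical axis at the level of the deck (24 mm above the desk). Shank 14 mm thick, bare for 16 mm above the deck, under a head 22 mm wide and 8 mm high. Axes: x = direction in which a clip is pushed on, y = left, z = up. Flat deck, 350 mm wide, reaches from 12 to 100 mm in -x of the pins; the home carriage is level with it on the +x side. Pins are 80 mm apart.
- pin_2 (a point): second (from the left) pin of the stage: point on its vertical axis at the level of the deck (24 mm above the desk). Shank 14 mm thick, bare for 16 mm above the deck, under a head 22 mm wide and 8 mm high. Axes: x = direction in which a clip is pushed on, y = left, z = up. Flat deck, 350 mm wide, reaches from 12 to 100 mm in -x of the pins; the home carriage is level with it on the +x side. Pins are 80 mm apart.
- pin_3 (a point): third (from the left) pin of the stage: point on its vertical axis at the level of the deck (24 mm above the desk). Shank 14 mm thick, bare for 16 mm above the deck, under a head 22 mm wide and 8 mm high. Axes: x = direction in which a clip is pushed on, y = left, z = up. Flat deck, 350 mm wide, reaches from 12 to 100 mm in -x of the pins; the home carriage is level with it on the +x side. Pins are 80 mm apart.
- pin_4 (a point): right-most (-y) pin of the stage: point on its vertical axis at the level of the deck (24 mm above the desk). Shank 14 mm thick, bare for 16 mm above the deck, under a head 22 mm wide and 8 mm high. Axes: x = direction in which a clip is pushed on, y = left, z = up. Flat deck, 350 mm wide, reaches from 12 to 100 mm in -x of the pins; the home carriage is level with it on the +x side. Pins are 80 mm apart.
- clip_a_grip (a point): centre of the upright grip block of a hairpin spring clip (there are three or four alike; absent ones read None). Grip block 24 (x) x 14 (y) x 36 mm tall, its foot level with the clip's flat underside, so this point is 18 mm above the underside. +x points to the clip's mouth. The wire and foot beside the block are 30 mm wide but only 8 mm high; whole clip 92 mm long, 0.08 kg.
- clip_a_seat (a point): Seat of the same clip: point between its wire legs at underside level, 46 mm ahead (+x) of the grip block, where the pin's axis lies when home (2 mm play). Legs 7 mm thick, 16 mm apart at the seat, 9 mm at the bulge 9.5 mm ahead, then flaring to 28 mm; tips 28 mm ahead of the seat. Pushed along +x with about 6 to 12 N they spring over the shank and snap shut.
- clip_b_grip (a point): centre of the upright grip block of a hairpin spring clip (there are three or four alike; absent ones read None). Grip block 24 (x) x 14 (y) x 36 mm tall, its foot level with the clip's flat underside, so this point is 18 mm above the underside. +x points to the clip's mouth. The wire and foot beside the block are 30 mm wide but only 8 mm high; whole clip 92 mm long, 0.08 kg.
- clip_b_seat (a point): Seat of the same clip: point between its wire legs at underside level, 46 mm ahead (+x) of the grip block, where the pin's axis lies when home (2 mm play). Legs 7 mm thick, 16 mm apart at the seat, 9 mm at the bulge 9.5 mm ahead, then flaring to 28 mm; tips 28 mm ahead of the seat. Pushed along +x with about 6 to 12 N they spring over the shank and snap shut.
- clip_c_grip (a point): centre of the upright grip block of a hairpin spring clip (there are three or four alike; absent ones read None). Grip block 24 (x) x 14 (y) x 36 mm tall, its foot level with the clip's flat underside, so this point is 18 mm above the underside. +x points to the clip's mouth. The wire and foot beside the block are 30 mm wide but only 8 mm high; whole clip 92 mm long, 0.08 kg.
- clip_c_seat (a point): Seat of the same clip: point between its wire legs at underside level, 46 mm ahead (+x) of the grip block, where the pin's axis lies when home (2 mm play). Legs 7 mm thick, 16 mm apart at the seat, 9 mm at the bulge 9.5 mm ahead, then flaring to 28 mm; tips 28 mm ahead of the seat. Pushed along +x with about 6 to 12 N they spring over the shank and snap shut.
- clip_d_grip (a point): centre of the upright grip block of a hairpin spring clip (there are three or four alike; absent ones read None). Grip block 24 (x) x 14 (y) x 36 mm tall, its foot level with the clip's flat underside, so this point is 18 mm above the underside. +x points to the clip's mouth. The wire and foot beside the block are 30 mm wide but only 8 mm high; whole clip 92 mm long, 0.08 kg.
- clip_d_seat (a point): Seat of the same clip: point between its wire legs at underside level, 46 mm ahead (+x) of the grip block, where the pin's axis lies when home (2 mm play). Legs 7 mm thick, 16 mm apart at the seat, 9 mm at the bulge 9.5 mm ahead, then flaring to 28 mm; tips 28 mm ahead of the seat. Pushed along +x with about 6 to 12 N they spring over the shank and snap shut.
- oil_bottle: small amber bottle with white cap, 30 mm wide, 66 mm tall; bystander, to be left alone; origin at centre of underside
- lab_timer: white timer lying flat, 66 x 62 x 20 mm; bystander, to be left alone; origin at centre of underside
- slide_mailer: pale plastic slide mailer lying flat, 84 x 35 x 21 mm; bystander, to be left alone; origin at centre of underside
Things that resemble listed ones, but are neither listed nor needed, are in the scene too. Leave any yellow look-alike of the part that bears clip_d_grip alone.

How it is judged:
By the outcome, as a careful person would: the job done as asked, in the order asked, and still so for the second after the job is handed in, with the robot touching nothing.
Of clip_a, clip_b, clip_c, clip_d only 3 to 4 are there at a start; the rules pass over those that are not, and their reading is None.
At some moment in a run one of clip_a, clip_b, clip_c, clip_d may be knocked a few centimetres aside while the robot is not near it.
Once in a run the grip may slacken for a moment while it holds something.
It also fails if it takes over 210 s, if anything falls off the work surface, if the arm or the gripper's body presses on something with over 40 N, if the wrist force passes 120 N, or if a joint passes its speed limit or range.

## Robot

A 7-joint arm with a two-finger parallel gripper is mounted at the origin on a cart in front of the work surface, level with it; the furniture and walls round the work are solid. World frame = base frame: x ahead of the robot, y to its left, z up, the work surface at z = 0. Lengths are in m, angles in rad, forces in N, time in s.
With the tool pointing down it reaches from about 0.4 to 0.9 m from the base axis. Payload 5.5 kg.
Tool frame: the origin (TCP) lies midway between the tips of the shut fingers; the grasp point (between the pads) lies 19 mm behind it; z points along the fingers, x is the direction in which the jaws open and shut, and the axes are right-handed (so a half turn about z gives the same grasp; the last joint's range is limited). The gripper opens to 92 mm and grips with 3 to 60 N. Pads are 19 mm wide; open, the fingers measure 130 mm over their backs; the gripper's body (75 mm by 190 mm) begins 47 mm behind the grasp point.
Start: joints at [1.564, 0.501, -0.427, 1.55, 0.221, 1.138, -0.21], TCP at [0.173, -0.626, 0.227] pointing down, gripper open.
Joint ranges: [-2.88, 2.88], [-0.31, 2.03], [-1.54, 1.56], [0.2, 2.42], [-1.41, 4.55], [0.19, 2.02], [-2.57, 2.57]. Speed limits (rad/s): [2.57, 2.57, 3.14, 3.14, 3.14, 3.14, 3.14].

## Interface

Orientations are given as a rotation vector (axis times angle).
In Python, from plant import manip, cams gives the robot as it stands. The module is installed in compiled form; this text tells all that it offers.
- The arm moves only by the tool arm_command, never from a script. Its argument "steps" is a list of rows, each a list of 4 numbers: the shift along the tool's x, y, z in units of 30 mm (1.0 is 30 mm), then the turn about the tool's z in units of 5 degrees (1.0 is 5 degrees). A call has 1 to 12 rows; each row shifts and turns the commanded pose from where the row before left it, along the tool's axes as they then stand; what a row does not reach is not made up. A row lasts 1/8 s, in which the tool goes at most 62.5 mm and 10.7 degrees, less where a joint would pass 70% of its speed; a pose out of reach is approached as far as the arm can. A call is refused whole if a number of a shift passes 1 or a number of a turn 1, either way. A call with a gripper value outside its range is refused whole. "hand" is the finger opening in mm, from 0 to 91.8, set as the call begins (left out, the last holds). The fingers move at their own pace and stop on an object; "squeeze" is the grip in N (left out, the last holds). Time passes only in rows, so rows that do not move let the fingers close. It gives the time, the measured TCP pose, the force and the opening at its end, in the units of the state.
- manip.sense(): the state, without advancing time (a new reading comes with each control period).
- cams.get_image(name): name is "scene" or "side" or "wrist"; returns the picture (420x560x3 uint8, blue, green, red); there is no depth.
- cams.camera_params(name): a dict with "camera_matrix" (3x3 intrinsics, pixels), "extrinsics" (4x4, takes a point from camera to world coordinates); the wrist camera has in their place "hand_eye" (4x4, takes a point from camera to tool coordinates, whose origin is the TCP and whose axes are the tool frame's). Camera axes: x right, y up, looking along -z (the intrinsics and any distortion apply to the point x, -y, -z); pixel columns grow to the right and rows downward; lengths in m; the calibration is good to about 2 mm. A picture is of the moment at which its call begins: read the wrist's pose just before it. camera_params takes no time and is no camera call.
- manip.finish_job(): hands the job in, once; it reports no verdict.
The state is a dict: "time": time; "q": joint angles; "qd": joint speeds; "joint_torque": joint torques, N m; "tcp_pos": TCP position; "tool_rot": TCP orientation; "wrist_force": force on the tool from outside, world axes, zero at the start; "torque": the same for the moment, N m; "width": finger opening in m.
Only numpy, scipy, OpenCV 4.12 (cv2) and the standard library are available. Lean on these libraries where they do the work, as an engineer would, in place of code of your own. Each camera call takes 0.05 s, during which the arm holds its last target.

## Working session

There is one attempt and no reset: what is moved stays moved. The work goes in short steps, Python scripts to look and compute and a tool call to move; the robot and the scene stay as the last step left them, time stands still between calls to the robot, and variables do not carry over. Pictures are saved under pics/ and viewed, and the job is handed in when it is done.

Besides the shell and the picture viewer there is one more tool, called after "Emit:" as name(argument=value, ...), one argument or row to a line, values as JSON. arm_command: Moves the arm, as the interface text tells. Its arguments: {"type":"object","properties":{"steps":{"type":"array","items":{"type":"array","items":{"type":"number"}}},"hand":{"type":"number"},"squeeze":{"type":"number"}},"required":["steps"]}

```bash
mkdir -p pics
cat > h.py <<'E'
import numpy as np, cv2
from plant import manip, cams
from scipy.spatial.transform import Rotation as R
def snap(name,fn):
    s=manip.sense(); im=cams.get_image(name); cv2.imwrite('pics/'+fn,im); return s,im
def tw(s):
    T=np.eye(4); T[:3,:3]=R.from_rotvec(s['tool_rot']).as_matrix(); T[:3,3]=s['tcp_pos']; return T
def cam(name,s=None):
    p=cams.camera_params(name); K=np.array(p['camera_matrix'])
    E=np.array(p['extrinsics']) if 'extrinsics' in p else tw(s)@np.array(p['hand_eye'])
    return K,E,p
def ray(name,uv,s=None):
    K,E,p=cam(name,s)
    d=np.array(p.get('distortion',p.get('dist_coeffs',np.zeros(5))),float)
    n=cv2.undistortPoints(np.array([[uv]],float),K,d)[0,0]
    v=E[:3,:3]@np.array([n[0],-n[1],-1.]); return E[:3,3],v
def onz(name,uv,z,s=None):
    o,v=ray(name,uv,s); return o+v*(z-o[2])/v[2]
def proj(name,P,s=None):
    K,E,p=cam(name,s); c=np.linalg.inv(E)@np.append(P,1); 
    q=K@np.array([c[0],-c[1],-c[2]]); return q[:2]/q[2]
E
python3 - <<'E'
from h import *
for n in ['scene','side','wrist']:
    s,im=snap(n,n+'0.png'); print(n,cams.camera_params(n))
print(s)
E
```

```text
scene {'camera_matrix': array([[390.0731137 ,   0.        , 281.60277275],
       [  0.        , 390.0731137 , 209.12432265],
       [  0.        ,   0.        ,   1.        ]]), 'extrinsics': array([[-0.8753842 , -0.37444188,  0.3057708 ,  0.95414847],
       [ 0.48311899, -0.70020733,  0.52564792,  0.54087568],
       [ 0.01727836,  0.60786756,  0.79385042,  1.00144669],
       [ 0.        ,  0.        ,  0.        ,  1.        ]])}
side {'camera_matrix': array([[461.36029782,   0.        , 280.21079877],
       [  0.        , 461.36029782, 217.18141471],
       [  0.        ,   0.        ,   1.        ]]), 'extrinsics': array([[ 0.99181098, -0.07772409,  0.10134078,  0.75639608],
       [ 0.12716937,  0.67425149, -0.72747019, -1.14730545],
       [-0.01178721,  0.73440036,  0.67861415,  1.13253056],
       [ 0.        ,  0.        ,  0.        ,  1.        ]])}
wrist {'camera_matrix': array([[290.7743018 ,   0.        , 278.42202921],
       [  0.        , 290.7743018 , 208.4749382 ],
       [  0.        ,   0.        ,   1.        ]]), 'hand_eye': array([[ 9.99998696e-01, -8.1707
[... 281 characters left out ...]

         1.00000000e+00]])}
{'time': 0.1, 'q': array([ 1.56419736,  0.50174405, -0.42681768,  1.55130744,  0.22081777,
        1.13829122, -0.21030184]), 'qd': array([-0.00259159, -0.00387978, -0.00089684, -0.00114769, -0.0002855 ,
       -0.00148618, -0.00057141]), 'joint_torque': array([-1.07747287e-02, -5.67866170e+01, -5.83814979e+00, -2.79915297e+01,
       -6.90711220e-02,  2.40867137e-02,  8.51666471e-08]), 'tcp_pos': array([ 0.17305093, -0.62591209,  0.22580508]), 'tool_rot': array([-2.49922487e+00,  1.90177991e+00,  2.06444968e-03]), 'wrist_force': array([-0.27960637,  0.36517235, -0.01928001]), 'torque': array([-0.03178754, -0.04645891, -0.02298711]), 'width': 0.09189578631921594}
```

View pics/scene0.png

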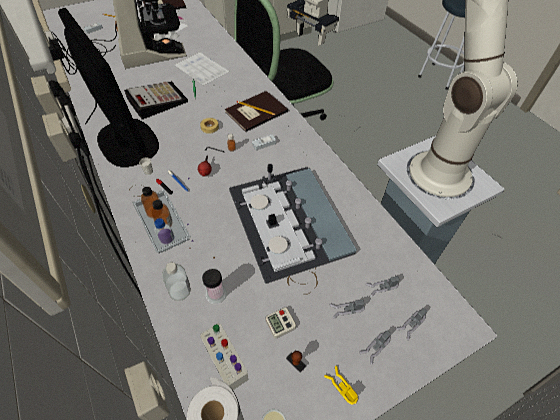

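View pics/side0.png

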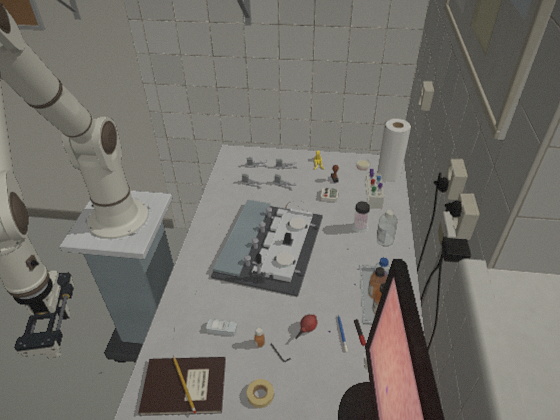

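View pics/wrist0.png

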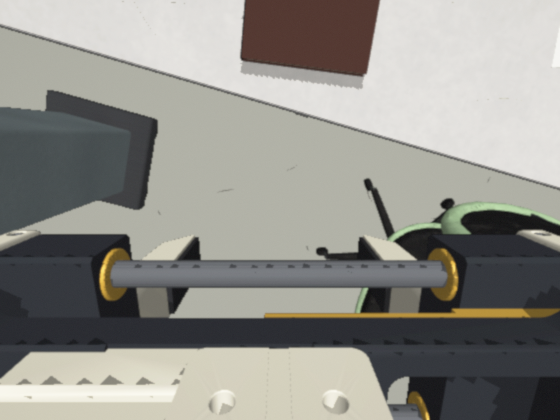

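Run:
```python
import cv2
a=cv2.imread('pics/scene0.png'); b=cv2.imread('pics/side0.png')
cv2.imwrite('pics/c1.png',cv2.resize(a[155:300,220:370],None,fx=4,fy=4,interpolation=cv2.INTER_CUBIC))
cv2.imwrite('pics/c2.png',cv2.resize(a[260:410,300:450],None,fx=4,fy=4,interpolation=cv2.INTER_CUBIC))
cv2.imwrite('pics/c3.png',cv2.resize(b[145:295,205:355],None,fx=4,fy=4,interpolation=cv2.INTER_CUBIC))
```

```text
(no output)
```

View pics/c1.png

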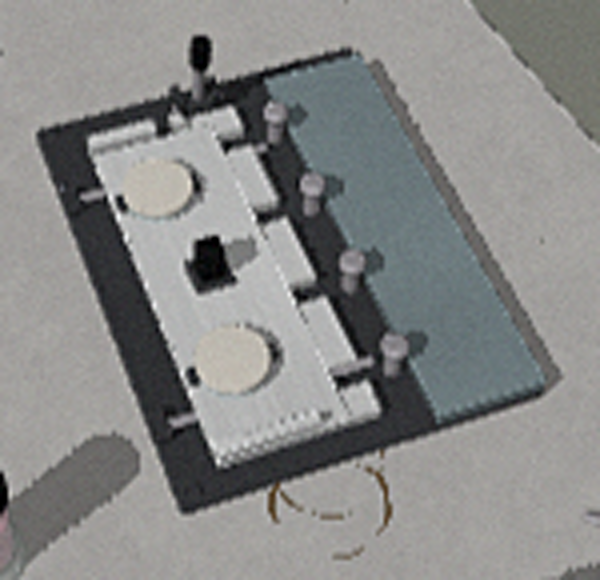

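View pics/c2.png

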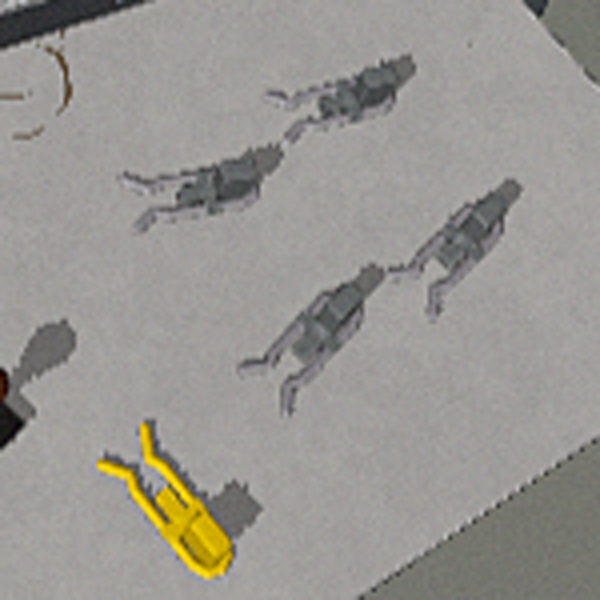

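View pics/c3.png

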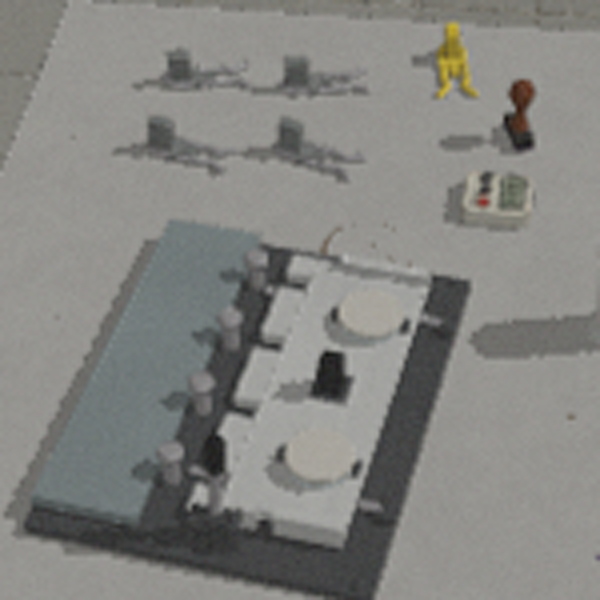

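Run:
```python
from h import *
f=lambda c:(c[0]/4+220,c[1]/4+155)
g=lambda c:(c[0]/4+205,c[1]/4+145)
for c in [(275,112),(312,183),(352,260),(395,347)]: print('pin S',onz('scene',f(c),.046))
for c in [(170,455),(202,382),(230,318),(257,260)]: print('pin D',onz('side',g(c),.046))
print('post',onz('scene',f((208,243)),.06),onz('side',g((333,357)),.06))
print('dishes',onz('scene',f((158,185)),.038),onz('scene',f((235,357)),.038))
def tri(a,b):
    o1,v1=ray('scene',a);o2,v2=ray('side',b)
    t=np.linalg.lstsq(np.c_[v1,-v2],o2-o1,rcond=None)[0]; return o1+v1*t[0],o2+v2*t[1]
print('lever',tri(f((201,50)),g((214,455))))
# base corners z~0
print([onz('scene',f(c),.01)[:2].round(3) for c in [(185,510),(435,420),(355,52),(40,132)]])
h=lambda c:(c[0]/4+300,c[1]/4+260)
for c in [(338,100),(205,190),(465,232),(322,325)]: print('blk?',onz('scene',h(c),.036))
for c in [(179,60),(297,65),(160,130),(291,130)]: print('blk side top',onz('side',g(c),.036))
```

```text
pin S [ 0.51389538 -0.17453327  0.046     ]
pin S [ 0.52471908 -0.09648378  0.046     ]
pin S [ 0.53571852 -0.01782273  0.046     ]
pin S [0.54862574 0.06366115 0.046     ]
pin D [ 0.51591427 -0.18673398  0.046     ]
pin D [ 0.52767291 -0.10411075  0.046     ]
pin D [ 0.5387444  -0.02599452  0.046     ]
pin D [0.55092933 0.05007971 0.046     ]
post [ 0.62902966 -0.0741738   0.06      ] [ 0.63306391 -0.07667116  0.06      ]
dishes [ 0.6294604  -0.15738055  0.038     ] [0.6525863  0.01173468 0.038     ]
lever (array([ 0.55570268, -0.22357743,  0.09383768]), array([ 0.5593719 , -0.22410665,  0.09267262]))
[array([0.735, 0.09 ]), array([0.541, 0.113]), array([ 0.401, -0.229]), array([ 0.681, -0.274])]
blk? [0.46069501 0.26215175 0.036     ]
blk? [0.578187   0.27212819 0.036     ]
blk? [0.4465706  0.37608455 0.036     ]
blk? [0.56531834 0.37987925 0.036     ]
blk side top [0.42666501 0.35252454 0.036     ]
blk side top [0.54654312 0.35727122 0.036     ]
blk side top [0.42858667 0.23686557 0.036     ]
blk side top [0.55448314 0.25106877 0.036     ]
```

Emit:
arm_command(
  steps=[
    [-1,-0.9,0,0.95],
    [-1,-0.9,0,0.95],
    [-1,-0.9,0,0.95],
    [-1,-0.9,0,0.95],
    [-1,-0.9,-0.3,0.96],
    [-1,-0.5,-0.3,0],
    [-1,-0.5,-0.3,0],
    [-1,-0.5,-0.3,0],
  ],
  hand=50,
  squeeze=25,
)

```text
time: 1.15
tcp_pos: [0.3492, -0.3807, 0.2629]
tool_rot: [2.054, -2.377, -0.0]
wrist_force: [0.4, 0.5, -0.0]
width: 0.0503
```

```bash
cat >> h.py <<'E'
def go(t,yaw=None):
    "print shift needed (tool axes, units) after optional turn to yaw (deg of tool x in world)"
    s=manip.sense(); T=tw(s); y0=np.degrees(np.arctan2(T[1,0],T[0,0]))
    d=np.array(t)-T[:3,3]
    Rm=T[:3,:3]
    turn=0
    if yaw is not None:
        turn=-(yaw-y0)/5; Rm=R.from_euler('z',yaw-y0,degrees=True).as_matrix()@Rm
    print('t',round(s['time'],2),'pos',s['tcp_pos'].round(4),'yaw',y0.round(2),'tilt',T[:3,2].round(3),'turn',round(turn,2),'shift units',(Rm.T@d/0.03).round(3),'F',s['wrist_force'].round(1),'w',round(s['width']*1000,1))
E
python3 - <<'E'
from h import *
go((0.43,-0.06,0.28),-98.3)
E
```

```text
t 1.15 pos [ 0.3492 -0.3807  0.2629] yaw -98.33 tilt [-0.  0. -1.] turn -0.01 shift units [-10.967  -1.121  -0.57 ] F [ 0.4  0.5 -0. ] w 50.3
```

Emit:
arm_command(
  steps=[
    [-1,-0.1,-0.1,0],
    [-1,-0.1,0,0],
    [-1,-0.1,0,0],
    [-1,-0.1,0,0],
    [-1,-0.1,0,0],
    [-1,-0.1,0,0],
    [-1,-0.1,0,0],
    [-1,-0.1,0,0],
    [-1,-0.1,0,0],
    [-1,-0.1,0,0],
    [-0.5,0,0,0],
    [0,0,0,0],
  ],
)

```text
time: 2.65
tcp_pos: [0.424, -0.074, 0.2657]
tool_rot: [2.056, -2.375, 0.0]
wrist_force: [0.8, -1.1, -0.1]
width: 0.05
```

Run:
```python
from h import *
s,im=snap('wrist','w1.png')
cv2.imwrite('pics/w1b.png',cv2.resize(im[:300],(800,429),interpolation=cv2.INTER_CUBIC))
go((0.43,-0.06,0.28),-98.3)
```

```text
t 2.7 pos [ 0.4239 -0.0751  0.2656] yaw -98.32 tilt [-0. -0. -1.] turn -0.0 shift units [-0.527 -0.129 -0.479] F [0.1 0.2 1. ] w 49.9
```

View pics/w1b.png

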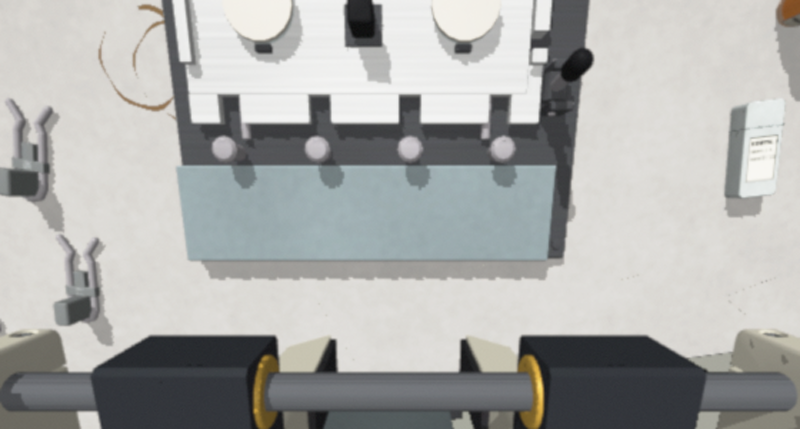

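Run:
```python
from h import *
im=cv2.imread('pics/w1.png'); s=manip.sense()
g=cv2.cvtColor(im,cv2.COLOR_BGR2GRAY)
P=[]
for cx in (156.5,222,287,352):
    x0=int(cx)-12; y0=92; r=im[y0:118,x0:x0+25].astype(int)
    m=((g[y0:118,x0:x0+25]>135)&(r[:,:,2]-r[:,:,0]>-12)).astype(np.uint8)
    n,l,st,c=cv2.connectedComponentsWithStats(m)
    k=1+np.argmax(st[1:,4]); uv=c[k]+[x0,y0]; 
    p=onz('wrist',uv,.047,s); P.append(p); print(uv,st[k],p.round(4))
P=np.array(P); v=P[0]-P[3]; print(np.linalg.norm(v)/3, np.degrees(np.arctan2(v[1],v[0]))-90)
for z in (.047,): 
  print(onz('wrist',(577/1.4286,66/1.4286),.0986,s))
  print(onz('wrist',(360/1.4286,8/1.4286),.06,s))
```

```text
[156.12562814 102.63316583] [  5   3  16  16 199] [0.5481 0.0571 0.047 ]
[221.22885572 102.70646766] [  4   3  16  16 201] [ 0.5365 -0.0218  0.047 ]
[286.47368421 102.72727273] [  4   3  17  16 209] [ 0.525 -0.101  0.047]
[351.47826087 102.8115942 ] [  3   3  17  16 207] [ 0.5135 -0.1799  0.047 ]
0.07984630932444146 -8.300844799852726
[ 0.55677679 -0.22396961  0.0986    ]
[ 0.6289753  -0.07676167  0.06      ]
```

Run:
```python
from h import *
go((0.630,-0.0758,0.037),-98.3)
```

```text
t 2.7 pos [ 0.4239 -0.0751  0.2656] yaw -98.32 tilt [-0. -0. -1.] turn -0.0 shift units [-0.972 -6.804  7.619] F [0.1 0.2 1. ] w 49.9
```

Emit:
arm_command(
  steps=[
    [-0.5,-1,0.5,0],
    [-0.47,-1,0.5,0],
    [0,-1,0.5,0],
    [0,-1,0.5,0],
    [0,-1,0.5,0],
    [0,-1,0.5,0],
    [0,-0.8,0.6,0],
    [0,0,0.9,0],
    [0,0,0.3,0],
    [0,0,0,0],
  ],
)

```text
time: 3.95
tcp_pos: [0.6293, -0.0764, 0.121]
tool_rot: [2.052, -2.377, -0.002]
wrist_force: [-0.5, -0.6, -0.2]
width: 0.0501
```

Run:
```python
from h import *
s,im=snap('wrist','w2.png')
s,im=snap('side','s2.png');cv2.imwrite('pics/s2b.png',cv2.resize(im[145:335,185:375],None,fx=3,fy=3,interpolation=cv2.INTER_CUBIC))
go((0.630,-0.0758,0.037),-98.3)
```

```text
t 4.05 pos [ 0.6306 -0.0759  0.1227] yaw -98.37 tilt [ 0.001 -0.    -1.   ] turn -0.01 shift units [-1.000e-03  2.200e-02  2.856e+00] F [-0.5  0.   0.3] w 50.3
```

View pics/s2b.png

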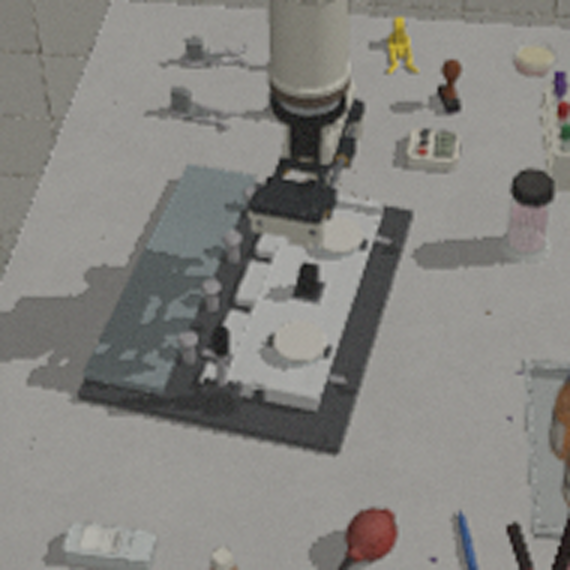

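Emit:
arm_command(
  steps=[
    [0,0,0.9,0],
    [0,0,0.9,0],
    [0,0,0.7,0],
    [0,0,0.3,0],
    [0,0,0,0],
    [0,0,0,0],
  ],
)

```text
time: 4.8
tcp_pos: [0.6311, -0.0752, 0.0388]
tool_rot: [-2.053, 2.376, -0.002]
wrist_force: [-0.8, -0.3, 1.1]
width: 0.0499
```

Emit:
arm_command(
  steps=[
    [0,0,0,0],
    [0,0,0,0],
    [0,0,0,0],
    [0,0,0,0],
    [0,0,0,0],
  ],
  hand=10,
  squeeze=30,
)

```text
time: 5.42
tcp_pos: [0.6305, -0.0738, 0.038]
tool_rot: [-2.054, 2.375, 0.001]
wrist_force: [0.1, 4.4, 0.8]
width: 0.0199
```

Emit:
arm_command(
  steps=[
    [0,0.5,0,0],
    [0,0.5,0,0],
    [0,0.5,0,0],
    [0,0,0,0],
  ],
)

```text
time: 5.92
tcp_pos: [0.5923, -0.0682, 0.0388]
tool_rot: [-2.047, 2.367, -0.012]
wrist_force: [17.1, 3.3, -14.4]
width: 0.0196
```

Run:
```python
from h import *
s,im=snap('side','s3.png');cv2.imwrite('pics/s3b.png',cv2.resize(im[190:300,205:335],None,fx=5,fy=5,interpolation=cv2.INTER_CUBIC))
go((0.630,-0.0758,0.037),-98.3)
```

```text
t 5.97 pos [ 0.5923 -0.0683  0.0388] yaw -98.3 tilt [ 0.013  0.002 -1.   ] turn -0.0 shift units [ 0.068 -1.278  0.077] F [ 16.2   3.  -14.3] w 19.4
```

View pics/s3b.png

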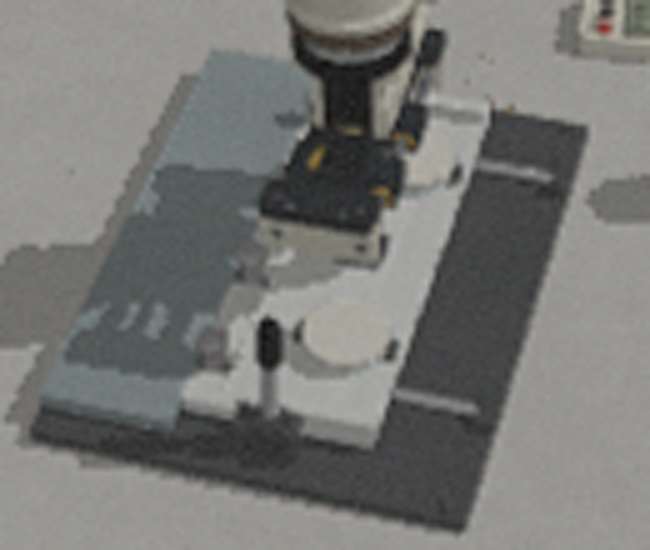

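Emit:
arm_command(
  steps=[
    [0,0,0,0],
    [0,0,0,0],
    [0,0,0,0],
  ],
  hand=50,
)

```text
time: 6.35
tcp_pos: [0.5851, -0.0693, 0.0376]
tool_rot: [2.053, -2.377, -0.0]
wrist_force: [0.3, -0.0, -0.3]
width: 0.0452
```

Emit:
arm_command(
  steps=[
    [0,-0.2,-0.5,0],
    [0,0,-0.9,0],
    [0,0,-0.9,0],
    [0,0,-0.9,0],
    [0,0,-0.8,0],
    [0,0.8,-0.8,0],
    [0,1,-0.8,0],
    [0,1,-0.8,0],
    [0,1,0,0],
    [0,1,0,0],
    [0,0,0,0],
    [0,0,0,0],
  ],
)

```text
time: 7.85
tcp_pos: [0.4502, -0.0491, 0.2308]
tool_rot: [-2.053, 2.376, -0.003]
wrist_force: [1.5, 0.4, -0.4]
width: 0.0499
```

Run:
```python
from h import *
s,im=snap('wrist','w4.png')
cv2.imwrite('pics/w4b.png',cv2.resize(im[:300],(800,429),interpolation=cv2.INTER_CUBIC))
go((0.630,-0.0758,0.037),-98.3)
```

```text
t 7.9 pos [ 0.4503 -0.049   0.2305] yaw -98.34 tilt [ 0.002 -0.    -1.   ] turn -0.01 shift units [ 0.021 -6.043  6.462] F [ 0.3 -0.3  0.4] w 50.1
```

View pics/w4b.png

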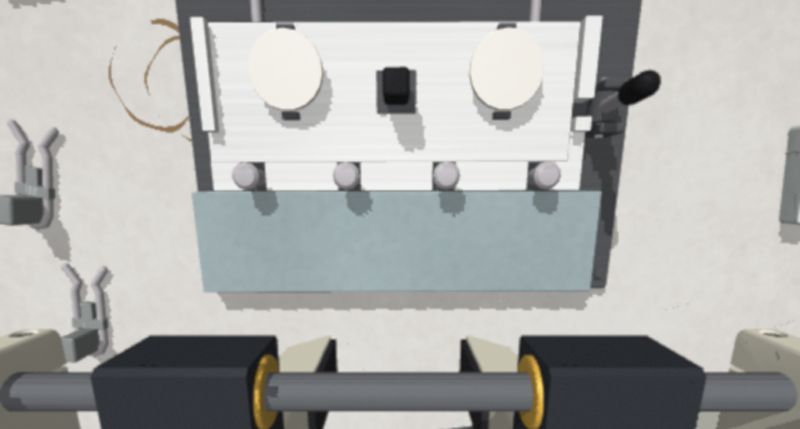

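```bash
cat >> h.py <<'E'
C0=np.array([0.5308,-0.0614]); YW=-8.3
XH=np.array([np.cos(np.radians(YW)),np.sin(np.radians(YW))]); YH=np.array([-XH[1],XH[0]])
def st(x,y,z): return np.append(C0+x*XH+y*YH,z)
def ts(p): d=np.array(p)[:2]-C0; return np.array([d@XH,d@YH,p[2] if len(p)>2 else 0])
E
python3 - <<'E'
from h import *
s=manip.sense()
for z in (.0986,.105): print(ts(onz('wrist',(640/1.4286,87/1.4286),z,s)))
for uv in ((655,80),(625,98)): print(ts(onz('wrist',np.array(uv)/1.4286,.11 if uv[0]==655 else .08,s)))
print('post',ts(onz('wrist',np.array((396,84))/1.4286,.06,s)))
go(st(.049,-.115,.19),-98.3); go(st(.049,-.115,.09),-98.3)
E
```

```text
[ 0.05051553 -0.15545599  0.0986    ]
[ 0.04908797 -0.15204224  0.105     ]
[ 0.05189774 -0.1580056   0.11      ]
[ 0.04777079 -0.15609041  0.08      ]
post [0.06101886 0.00094849 0.06      ]
t 7.9 pos [ 0.4503 -0.049   0.2305] yaw -98.34 tilt [ 0.002 -0.    -1.   ] turn -0.01 shift units [ 3.857 -4.345  1.359] F [ 0.3 -0.3  0.4] w 50.1
t 7.9 pos [ 0.4503 -0.049   0.2305] yaw -98.34 tilt [ 0.002 -0.    -1.   ] turn -0.01 shift units [ 3.857 -4.339  4.692] F [ 0.3 -0.3  0.4] w 50.1
```

Emit:
arm_command(
  steps=[
    [0.9,-1,0,0],
    [0.9,-1,0,0],
    [0.9,-1,0,0],
    [0.9,-1,0,0],
    [0.2,-0.35,0.4,0],
    [0,0,0.9,0],
    [0,0,0.9,0],
    [0,0,0.9,0],
    [0,0,0.9,0],
    [0,0,0.6,0],
    [0,0,0,0],
  ],
  hand=0,
)

```text
time: 9.28
tcp_pos: [0.5607, -0.1796, 0.0901]
tool_rot: [2.054, -2.375, -0.005]
wrist_force: [-0.1, -0.2, -0.1]
width: 0.0003
```

Run:
```python
from h import *
s,im=snap('side','s5.png');cv2.imwrite('pics/s5b.png',cv2.resize(im[190:300,205:335],None,fx=5,fy=5,interpolation=cv2.INTER_CUBIC))
go(st(.05,-.115,.09),-98.3);go(st(.05,-.195,.082),-98.3)
```

```text
t 9.32 pos [ 0.5616 -0.1799  0.0914] yaw -98.31 tilt [-0.001  0.001 -1.   ] turn -0.0 shift units [ 0.073 -0.079  0.045] F [-0.1  0.6  0.2] w 0.2
t 9.32 pos [ 0.5616 -0.1799  0.0914] yaw -98.31 tilt [-0.001  0.001 -1.   ] turn -0.0 shift units [ 2.74 -0.08  0.31] F [-0.1  0.6  0.2] w 0.2
```

View pics/s5b.png

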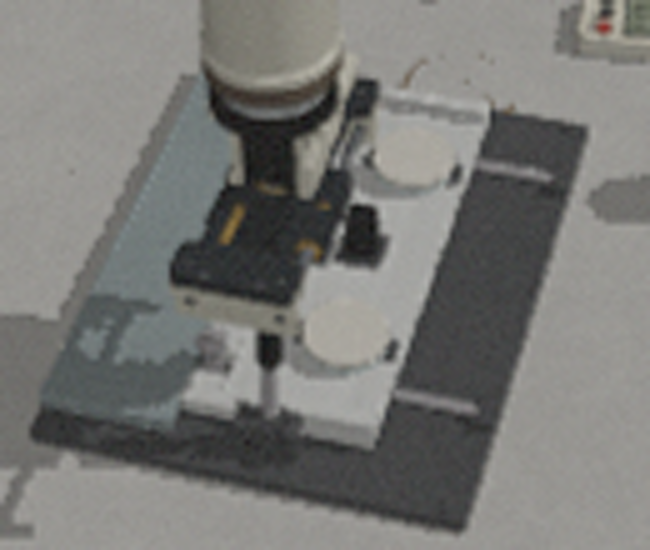

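Finger is behind the lever's grip (inner side). Sweeping outward.

Emit:
arm_command(
  steps=[
    [0.5,-0.08,0,0],
    [0.5,0,0,0],
    [0.5,0,0,0],
    [0.5,0,0,0],
    [0.5,0,0.15,0],
    [0.4,0,0.2,0],
    [0,0,0,0],
  ],
)

```text
time: 10.2
tcp_pos: [0.5503, -0.2686, 0.0802]
tool_rot: [2.05, -2.378, -0.002]
wrist_force: [-0.3, 0.1, 0.4]
width: 0.0003
```

Run:
```python
from h import *
s,im=snap('side','s6.png');cv2.imwrite('pics/s6b.png',cv2.resize(im[190:300,205:335],None,fx=5,fy=5,interpolation=cv2.INTER_CUBIC))
go(st(.05,-.24,.075),-98.3)
```

```text
t 10.25 pos [ 0.5508 -0.2676  0.0806] yaw -98.41 tilt [-0.001  0.    -1.   ] turn -0.02 shift units [ 1.296 -0.015  0.186] F [ 1.   0.9 -0.1] w 0.0
```

View pics/s6b.png

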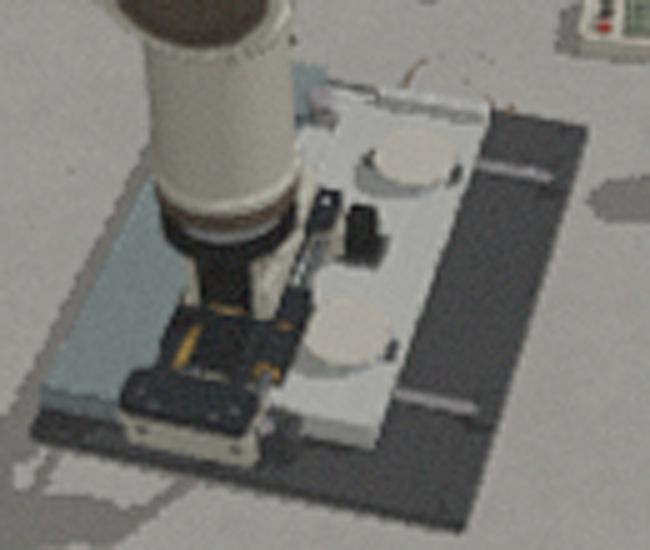

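Emit:
arm_command(
  steps=[
    [0.5,0,0.1,0],
    [0.5,0,0.1,0],
    [0.3,0,0,0],
    [0,0,0.4,0],
    [0,0,0.4,0],
    [0,0,0.3,0],
    [0,0,0,0],
  ],
)

```text
time: 11.12
tcp_pos: [0.5446, -0.3188, 0.0433]
tool_rot: [2.039, -2.379, 0.019]
wrist_force: [-1.1, -21.8, 4.1]
width: 0.0004
```

Run:
```python
from h import *
go(st(.05,-.24,.033),-98.3)
```

```text
t 11.12 pos [ 0.5446 -0.3188  0.0433] yaw -98.8 tilt [ 0.001 -0.015 -1.   ] turn -0.1 shift units [-0.428  0.027  0.337] F [ -1.1 -21.8   4.1] w 0.4
```

Emit:
arm_command(
  steps=[
    [0,0,-0.5,0],
    [0,0,-0.9,0],
    [0,0,-0.9,0],
    [0,0.8,-0.9,0],
    [0,1,-0.5,0],
    [0,1,-0.5,0],
    [0,1,0,0],
    [0,0.5,0,0],
    [0,0,0,0],
  ],
)

```text
time: 12.25
tcp_pos: [0.4176, -0.2866, 0.1681]
tool_rot: [2.054, -2.377, -0.0]
wrist_force: [-0.0, 0.4, 0.4]
width: 0.0003
```

Run:
```python
from h import *
s,im=snap('wrist','w7.png')
cv2.imwrite('pics/w7b.png',cv2.resize(im[:300],(800,429),interpolation=cv2.INTER_CUBIC))
s,im=snap('side','s7.png');cv2.imwrite('pics/s7b.png',cv2.resize(im[190:300,205:335],None,fx=5,fy=5,interpolation=cv2.INTER_CUBIC))
go(st(.05,-.24,.033),-98.3)
```

```text
t 12.35 pos [ 0.4193 -0.2868  0.1684] yaw -98.31 tilt [ 0.001  0.    -1.   ] turn -0.0 shift units [ 0.03  -4.255  4.517] F [0.1 0.5 1.1] w 0.5
```

View pics/w7b.png

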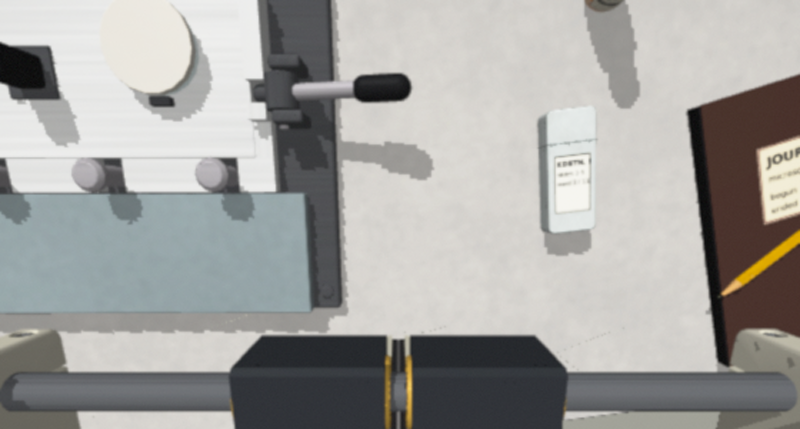

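View pics/s7b.png

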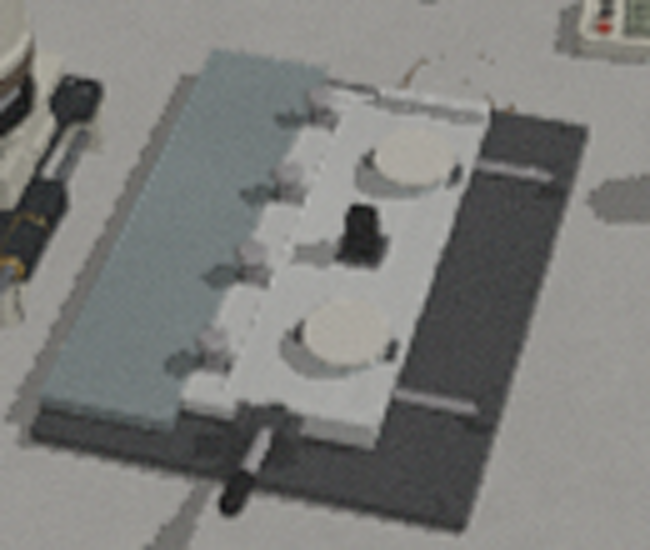

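Run:
```python
from h import *
s=manip.sense()
for n,uv in (('wrist',(382/1.4286,87/1.4286)),('wrist',(409/1.4286,87/1.4286)),('wrist',(355/1.4286,89/1.4286)),('side',(253,287))):
    o,v=ray(n,uv,s); 
    for z in (.04,.06,.08): print(n,ts(o+v*(z-o[2])/v[2]).round(4),end=' ')
    print()
go(st(.05,-.222,.1),-98.3)
```

```text
wrist [ 0.0531 -0.2301  0.04  ] wrist [ 0.0487 -0.2307  0.06  ] wrist [ 0.0443 -0.2314  0.08  ] 
wrist [ 0.0532 -0.2471  0.04  ] wrist [ 0.0487 -0.2466  0.06  ] wrist [ 0.0443 -0.2461  0.08  ] 
wrist [ 0.052 -0.213  0.04 ] wrist [ 0.0476 -0.2148  0.06  ] wrist [ 0.0433 -0.2167  0.08  ] 
side [ 0.0536 -0.2249  0.04  ] side [ 0.0596 -0.2399  0.06  ] side [ 0.0656 -0.2548  0.08  ] 
t 12.35 pos [ 0.4193 -0.2868  0.1684] yaw -98.31 tilt [ 0.001  0.    -1.   ] turn -0.0 shift units [-0.57  -4.257  2.284] F [0.1 0.5 1.1] w 0.5
```

Emit:
arm_command(
  steps=[
    [-0.57,-1,0,0],
    [0,-1,0,0],
    [0,-1,0.4,0],
    [0,-1,0.9,0],
    [0,-0.25,0.9,0],
    [0,0,0.5,0],
    [0,0,0.5,0],
    [0,0,0.4,0],
    [0,0,0.4,0],
    [0,0,0.4,0],
    [0,0,0.1,0],
    [0,0,0,0],
  ],
)

```text
time: 13.85
tcp_pos: [0.5473, -0.2893, 0.0356]
tool_rot: [2.053, -2.377, 0.004]
wrist_force: [-5.9, 0.8, 17.7]
width: 0.0003
```

Run:
```python
from h import *
print(ts(manip.sense()['tcp_pos']))
go(st(.05,-.222,.034),-98.3)
```

```text
[ 0.04926571 -0.22314295  0.03564878]
t 13.85 pos [ 0.5473 -0.2893  0.0356] yaw -98.36 tilt [ 0.001 -0.002 -1.   ] turn -0.01 shift units [-0.038 -0.024  0.055] F [-5.9  0.8 17.7] w 0.3
```

Emit:
arm_command(
  steps=[
    [0,0,-0.5,0],
    [0,0,-1,0],
    [0,0,-1,0],
    [0,0,-1,0],
    [0,1,-1,0],
    [0,1,-1,0],
    [0,1,-0.5,0],
    [0,1,0,0],
    [0,1,0,0],
    [0,0,0,0],
  ],
)

```text
time: 15.1
tcp_pos: [0.3962, -0.2668, 0.2133]
tool_rot: [2.051, -2.377, 0.0]
wrist_force: [-0.6, -0.4, 0.0]
width: 0.0002
```

Run:
```python
from h import *
s,im=snap('wrist','w8.png')
cv2.imwrite('pics/w8b.png',cv2.resize(im[:300],(800,429),interpolation=cv2.INTER_CUBIC))
s,im=snap('side','s8.png');cv2.imwrite('pics/s8b.png',cv2.resize(im[190:300,205:335],None,fx=5,fy=5,interpolation=cv2.INTER_CUBIC))
go((0.36,0.27,.25),-98.3)
```

```text
t 15.2 pos [ 0.3988 -0.267   0.2137] yaw -98.37 tilt [ 0.001 -0.001 -1.   ] turn -0.01 shift units [-17.526   3.863  -1.232] F [ 0.1  0.  -0.4] w 0.4
```

View pics/w8b.png

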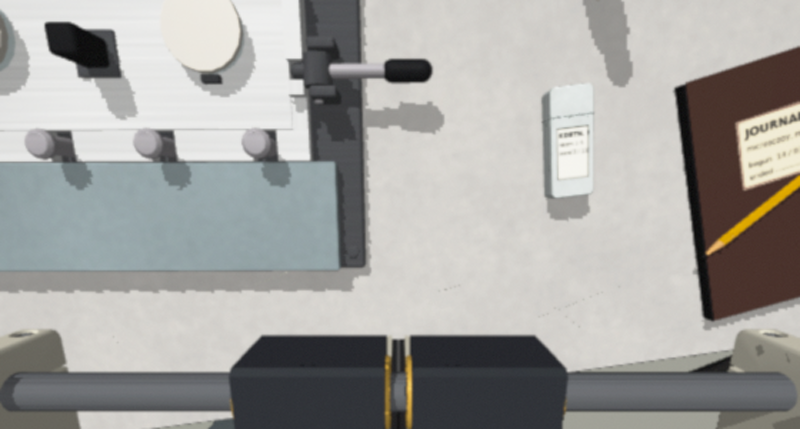

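View pics/s8b.png

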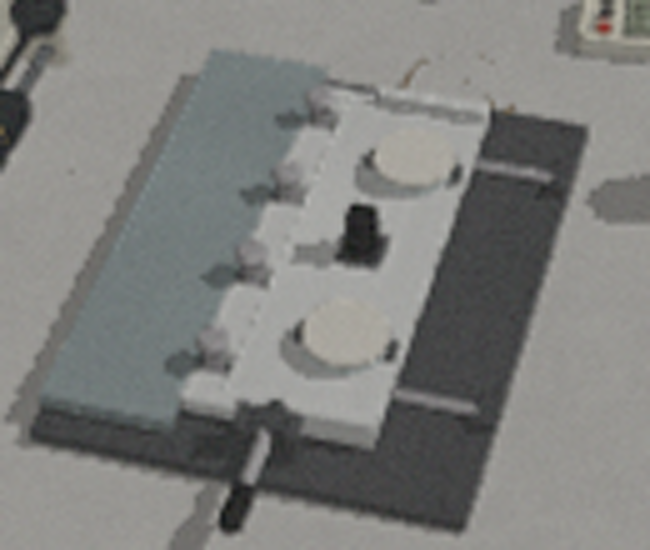

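Run:
```python
from h import *
s=manip.sense()
for n,uv in (('wrist',(432/1.4286,70/1.4286)),('wrist',(384/1.4286,70/1.4286)),('wrist',(408/1.4286,70/1.4286)),('side',(205+237/5,190+507/5)),('wrist',(320/1.4286,70/1.4286))):
    for z in (.028,.04,.05,.06): print(n,ts(onz(n,uv,z,s)).round(4),end=' ')
    print()
```

```text
wrist [ 0.0545 -0.2496  0.028 ] wrist [ 0.0514 -0.2486  0.04  ] wrist [ 0.0489 -0.2479  0.05  ] wrist [ 0.0463 -0.2471  0.06  ] 
wrist [ 0.0545 -0.2135  0.028 ] wrist [ 0.0514 -0.2138  0.04  ] wrist [ 0.0489 -0.2141  0.05  ] wrist [ 0.0463 -0.2144  0.06  ] 
wrist [ 0.0545 -0.2315  0.028 ] wrist [ 0.0514 -0.2312  0.04  ] wrist [ 0.0489 -0.231   0.05  ] wrist [ 0.0463 -0.2307  0.06  ] 
side [ 0.0535 -0.2324  0.028 ] side [ 0.057  -0.2412  0.04  ] side [ 0.06   -0.2485  0.05  ] side [ 0.0629 -0.2558  0.06  ] 
wrist [ 0.0545 -0.1654  0.028 ] wrist [ 0.0514 -0.1674  0.04  ] wrist [ 0.0488 -0.1691  0.05  ] wrist [ 0.0463 -0.1708  0.06  ]
```

Emit:
arm_command(
  steps=[
    [-1,-0.3,-0.5,0],
    [-1,-0.3,-0.5,0],
    [-1,-0.3,0,0],
    [-1,-0.3,0,0],
    [-1,-0.3,0,0],
    [-1,0,0,0],
    [-1,0,0,0],
    [-1,0,0,0],
    [-1,0,0,0],
    [-1,0,0,0],
    [-1,0,0,0],
    [-1,0,0,0],
  ],
  hand=40,
)

```text
time: 16.7
tcp_pos: [0.4962, 0.0851, 0.2435]
tool_rot: [-2.054, 2.375, 0.001]
wrist_force: [0.4, 0.6, -0.8]
width: 0.0399
```

Emit:
arm_command(
  steps=[
    [-1,0.8,0,0],
    [-1,0.8,0,0],
    [-1,0.8,0,0],
    [-1,0.8,0,0],
    [-1,0.8,0,0],
    [-0.5,0.8,0,0],
    [0,0,0,0],
    [0,0,0,0],
  ],
)

```text
time: 17.7
tcp_pos: [0.3773, 0.2675, 0.2434]
tool_rot: [-2.054, 2.376, -0.0]
wrist_force: [0.3, -0.6, -0.4]
width: 0.0401
```

Run:
```python
from h import *
s,im=snap('wrist','w9.png')
cv2.imwrite('pics/w9b.png',cv2.resize(im[:300],(800,429),interpolation=cv2.INTER_CUBIC))
go((0.36,0.27,.25),-98.3)
```

```text
t 17.75 pos [0.3775 0.2669 0.2433] yaw -98.38 tilt [ 0.  0. -1.] turn -0.02 shift units [-0.017  0.592 -0.225] F [ 1.  -0.1 -0. ] w 39.9
```

View pics/w9b.png

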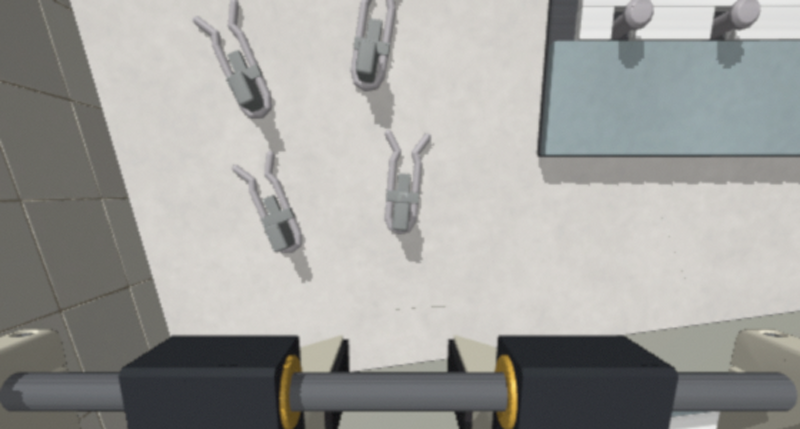

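Run:
```python
from h import *
im=cv2.imread('pics/w9.png')
cv2.imwrite('pics/w9c.png',cv2.resize(im[0:185,130:310],None,fx=3.2,fy=3.2,interpolation=cv2.INTER_CUBIC))
```

```text
(no output)
```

View pics/w9c.png

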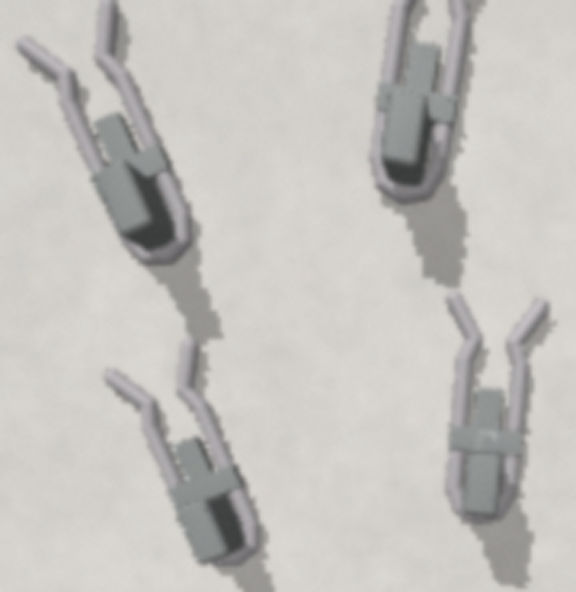

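Run:
```python
from h import *
s=manip.sense()
f=lambda c:(c[0]/3.2+130,c[1]/3.2)
D={'A':((482,485),[(453,296),(545,303)],(482,520)),'B':((207,532),[(110,374),(190,343)],(235,562)),'C':((122,200),[(22,42),(107,5)],(163,262)),'D':((407,128),[(403,5),(462,8)],(405,200))}
for k,(b,t,r) in D.items():
    pb=onz('wrist',f(b),.036,s); t=[onz('wrist',f(c),.004,s) for c in t]; r=onz('wrist',f(r),.004,s)
    m=(t[0]+t[1])/2; d=m-r; y=np.degrees(np.arctan2(d[1],d[0])); L=np.linalg.norm(d[:2])
    d2=m-pb; print(k,'blk',pb[:2].round(4),'tips sep',np.linalg.norm(t[0]-t[1]).round(4),'len',L.round(4),'yaw',y.round(1),'yaw blk-tips',np.degrees(np.arctan2(d2[1],d2[0])).round(1),'blk-tip',np.linalg.norm(d2[:2]).round(4))
    go(np.append(pb[:2],.1),y-90)
```

```text
A blk [0.4222 0.2566] tips sep 0.037 len 0.088 yaw -12.7 yaw blk-tips -13.9 blk-tip 0.0716
t 17.75 pos [0.3775 0.2669 0.2433] yaw -98.38 tilt [ 0.  0. -1.] turn 0.86 shift units [ 0.011 -1.527  4.776] F [ 1.  -0.1 -0. ] w 39.9
B blk [0.4198 0.3658] tips sep 0.0357 len 0.0882 yaw 11.1 yaw blk-tips 14.0 blk-tip 0.0722
t 17.75 pos [0.3775 0.2669 0.2433] yaw -98.38 tilt [ 0.  0. -1.] turn -3.9 shift units [-2.961 -2.019  4.777] F [ 1.  -0.1 -0. ] w 39.9
C blk [0.5408 0.3704] tips sep 0.0354 len 0.0883 yaw 11.6 yaw blk-tips 13.5 blk-tip 0.0727
t 17.75 pos [0.3775 0.2669 0.2433] yaw -98.38 tilt [ 0.  0. -1.] turn -3.99 shift units [-2.285 -6.022  4.777] F [ 1.  -0.1 -0. ] w 39.9
D blk [0.5489 0.2651] tips sep 0.0221 len 0.0671 yaw -18.2 yaw blk-tips -17.7 blk-tip 0.0504
t 17.75 pos [0.3775 0.2669 0.2433] yaw -98.38 tilt [ 0.  0. -1.] turn 1.96 shift units [-1.726 -5.445  4.777] F [ 1.  -0.1 -0. ] w 39.9
```

Run:
```python
from h import *
go((0.4222,0.2566,.09),-103.3)
```

```text
t 17.75 pos [0.3775 0.2669 0.2433] yaw -98.38 tilt [ 0.  0. -1.] turn 0.98 shift units [-0.006 -1.528  5.109] F [ 1.  -0.1 -0. ] w 39.9
```

Emit:
arm_command(
  steps=[
    [0,0,0,0.98],
    [0,-0.8,0.5,0],
    [0,-0.73,0.9,0],
    [0,0,1,0],
    [0,0,1,0],
    [0,0,1,0],
    [0,0,0.5,0],
    [0,0,0,0],
    [0,0,0,0],
  ],
)

```text
time: 18.88
tcp_pos: [0.4218, 0.257, 0.096]
tool_rot: [1.969, -2.447, 0.002]
wrist_force: [-0.3, 0.5, 0.1]
width: 0.0397
```

Run:
```python
from h import *
go((0.4222,0.2566,.012),-103.3)
```

```text
t 18.88 pos [0.4218 0.257  0.096 ] yaw -102.36 tilt [-0.    -0.002 -1.   ] turn 0.19 shift units [ 0.006 -0.016  2.801] F [-0.3  0.5  0.1] w 39.7
```

Emit:
arm_command(
  steps=[
    [0,0,0.9,0.15],
    [0,0,0.9,0],
    [0,0,0.6,0],
    [0,0,0.3,0],
    [0,0,0.1,0],
    [0,0,0,0],
    [0,0,0,0],
  ],
)

```text
time: 19.75
tcp_pos: [0.4214, 0.2568, 0.0119]
tool_rot: [1.953, -2.459, 0.002]
wrist_force: [-0.1, -0.0, -0.1]
width: 0.0398
```

Emit:
arm_command(
  steps=[
    [0,0,0,0],
    [0,0,0,0],
    [0,0,0,0],
    [0,0,0,0],
    [0,0,0,0],
  ],
  hand=4,
  squeeze=40,
)

```text
time: 20.38
tcp_pos: [0.4209, 0.2566, 0.0113]
tool_rot: [1.953, -2.458, 0.002]
wrist_force: [-0.0, 0.5, 1.5]
width: 0.0139
```

Run:
```python
from h import *
s=manip.sense()
go((0.4222,0.2566,.012),-103.3); print(s['tcp_pos'])
```

```text
t 20.38 pos [0.4209 0.2566 0.0113] yaw -103.08 tilt [-0.001 -0.002 -1.   ] turn 0.04 shift units [-0.009 -0.041 -0.023] F [-0.   0.5  1.5] w 13.9
[0.4209297  0.25663344 0.01131109]
```

Emit:
arm_command(
  steps=[
    [0,0,-0.5,0],
    [0,0,-1,0],
    [0,0,-1,0],
    [0,0,-1,0],
    [0,0,0,-0.96],
    [0,0,0,0],
  ],
)

```text
time: 21.12
tcp_pos: [0.4211, 0.2566, 0.1172]
tool_rot: [2.053, -2.376, 0.002]
wrist_force: [0.6, -0.6, -1.5]
width: 0.0137
```

Run:
```python
from h import *
for p in ((0.5481,0.0571),(0.5365,-0.0218),(0.525,-0.101),(0.5135,-0.1799)): print(ts(p))
go(st(-.095,.1197,.08),-98.3)
s,im=snap('wrist','w10.png')
```

```text
[1.25863323e-05 1.19756168e-01 0.00000000e+00]
[-7.62085619e-05  4.00080516e-02  0.00000000e+00]
[-2.27440170e-05 -4.00224872e-02  0.00000000e+00]
[-1.25863323e-05 -1.19756168e-01  0.00000000e+00]
t 21.12 pos [0.4211 0.2566 0.1172] yaw -98.33 tilt [-0.    -0.002 -1.   ] turn -0.01 shift units [ 5.969 -1.983  1.251] F [ 0.6 -0.6 -1.5] w 13.7
```

View pics/w10.png

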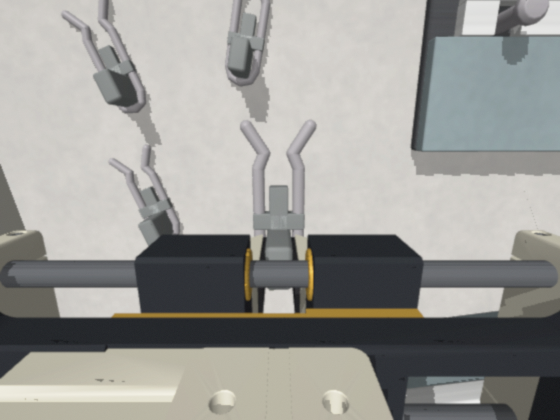

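Emit:
arm_command(
  steps=[
    [1,-0.3,0,0],
    [1,-0.3,0,0],
    [1,-0.4,0,0],
    [1,-0.4,0,0],
    [1,-0.4,0.3,0],
    [0.97,-0.18,0.4,0],
    [0,0,0.5,0],
    [0,0,0,0],
    [0,0,0,0],
    [0,0,0,0],
  ],
)

```text
time: 22.42
tcp_pos: [0.4542, 0.0719, 0.081]
tool_rot: [2.056, -2.373, 0.002]
wrist_force: [0.5, 0.7, -1.9]
width: 0.0141
```

Run:
```python
from h import *
go(st(-.095,.1197,.037),-98.3)
s,im=snap('wrist','w11.png')
```

```text
t 22.43 pos [0.4542 0.0719 0.081 ] yaw -98.2 tilt [-0.001 -0.002 -1.   ] turn 0.02 shift units [ 0.036 -0.002  1.468] F [ 0.5  0.7 -1.9] w 14.1
```

View pics/w11.png

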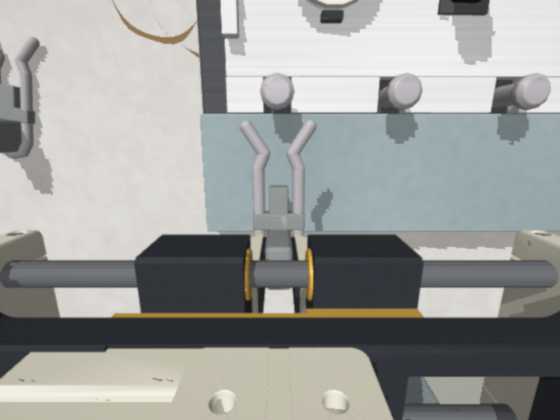

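Emit:
arm_command(
  steps=[
    [0,0,0.5,0],
    [0,0,0.5,0],
    [0,0,0.4,0],
    [0,0,0.12,0],
    [0,0,0,0],
    [0,0,0,0],
  ],
)

```text
time: 23.22
tcp_pos: [0.4526, 0.0706, 0.0352]
tool_rot: [2.052, -2.372, 0.0]
wrist_force: [-5.7, -1.3, 14.4]
width: 0.0138
```

Run:
```python
from h import *
go(st(-.046,.1197,.0355),-98.3)
s,im=snap('wrist','w12.png')
cv2.imwrite('pics/w12b.png',cv2.resize(im[50:240,180:380],None,fx=3,fy=3))
```

```text
t 23.23 pos [0.4526 0.0706 0.0352] yaw -98.27 tilt [-0.004 -0.003 -1.   ] turn 0.01 shift units [-0.013 -1.68  -0.015] F [-5.7 -1.3 14.4] w 13.8
```

View pics/w12b.png

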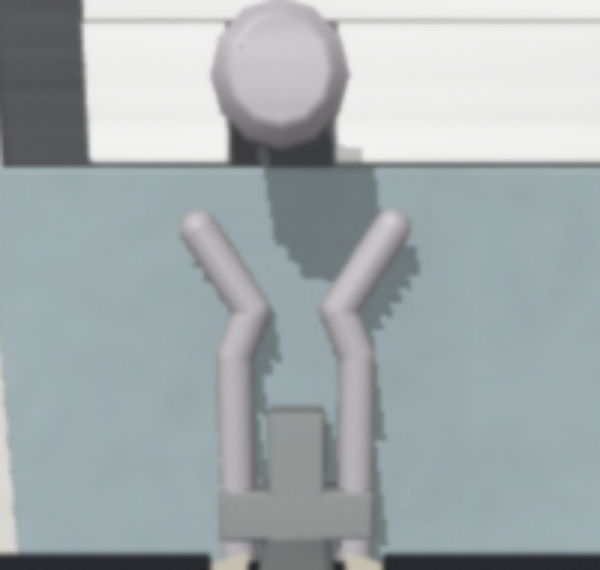

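Emit:
arm_command(
  steps=[
    [-0.07,0,-0.04,0],
    [0,-0.3,0,0],
    [0,-0.3,0,0],
    [0,0,0,0],
    [0,0,0,0],
  ],
)

```text
time: 23.9
tcp_pos: [0.4717, 0.0701, 0.0359]
tool_rot: [2.053, -2.374, 0.001]
wrist_force: [0.6, 0.1, -1.0]
width: 0.0138
```

Run:
```python
from h import *
go(st(-.046,.1197,.0355),-98.3)
s,im=snap('wrist','w13.png')
cv2.imwrite('pics/w13b.png',cv2.resize(im[50:240,180:380],None,fx=3,fy=3))
```

```text
t 23.9 pos [0.4717 0.0701 0.0359] yaw -98.3 tilt [-0.002 -0.003 -1.   ] turn 0.0 shift units [ 0.063 -1.049  0.012] F [ 0.6  0.1 -1. ] w 13.8
```

View pics/w13b.png

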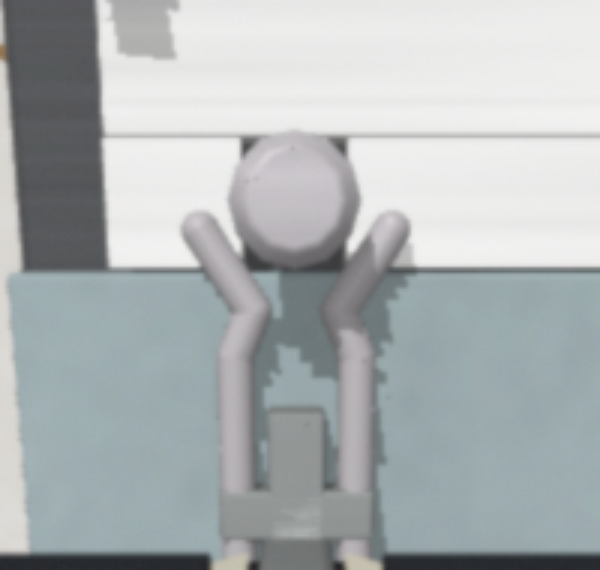

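Emit:
arm_command(
  steps=[
    [0,-0.35,0,0],
    [0,-0.35,0,0],
    [0,-0.35,0,0],
    [0,-0.15,0,0],
    [0,0,0,0],
    [0,0,0,0],
  ],
)

```text
time: 24.7
tcp_pos: [0.5022, 0.0656, 0.0355]
tool_rot: [2.049, -2.367, -0.009]
wrist_force: [-14.4, 2.0, 11.2]
width: 0.0136
```

Run:
```python
from h import *
go(st(-.046,.1197,.0355),-98.3)
s,im=snap('wrist','w14.png')
cv2.imwrite('pics/w14b.png',cv2.resize(im[50:240,180:380],None,fx=3,fy=3))
```

```text
t 24.7 pos [0.5022 0.0656 0.0355] yaw -98.23 tilt [-0.012 -0.003 -1.   ] turn 0.01 shift units [ 0.062 -0.02  -0.001] F [-14.4   2.   11.2] w 13.6
```

View pics/w14b.png

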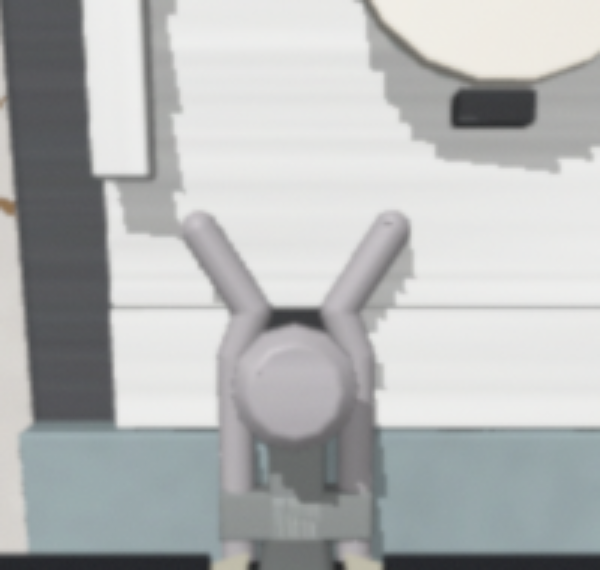

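Emit:
arm_command(
  steps=[
    [0,0.15,0,0],
    [0,0,0,0],
  ],
)

```text
time: 25.0
tcp_pos: [0.502, 0.0657, 0.0358]
tool_rot: [2.052, -2.372, -0.001]
wrist_force: [-4.7, 1.5, -0.5]
width: 0.0137
```

Emit:
arm_command(
  steps=[
    [0,0,0,0],
    [0,0,0,0],
    [0,0,0,0],
    [0,0,-0.3,0],
    [0,0,-1,0],
    [0,0,-1,0],
    [0,0.5,-1,0],
    [-0.5,0.8,-0.5,0],
    [-0.5,0.8,-0.5,0],
    [-0.5,0.8,0,0],
    [0,0,0,0],
  ],
  hand=40,
)

```text
time: 26.38
tcp_pos: [0.4226, 0.1244, 0.166]
tool_rot: [2.058, -2.371, 0.002]
wrist_force: [1.1, -0.2, -1.0]
width: 0.04
```

Run:
```python
from h import *
s,im=snap('wrist','w15.png')
go((0.4,0.3,.24),-98.3)
```

```text
t 26.43 pos [0.4237 0.1235 0.1659] yaw -98.18 tilt [ 0.    -0.002 -1.   ] turn 0.02 shift units [-5.703  1.63  -2.485] F [ 0.1 -0.1 -0.1] w 40.0
```

View pics/w15.png

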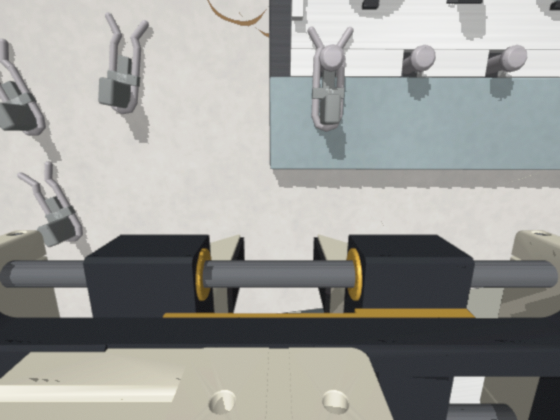

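Emit:
arm_command(
  steps=[
    [-1,-0.1,-0.3,0],
    [-1,-0.1,-0.3,0],
    [-1,-0.1,-0.3,0],
    [-1,0.1,-0.3,0],
    [-1,0.1,-0.3,0],
    [-0.3,0,0,0],
    [0,0,0,0],
    [0,0,0,0],
  ],
)

```text
time: 27.42
tcp_pos: [0.4498, 0.278, 0.209]
tool_rot: [2.05, -2.375, 0.002]
wrist_force: [0.4, -0.3, 0.2]
width: 0.0404
```

Run:
```python
from h import *
s,im=snap('wrist','w16.png')
go((0.549,0.265,.09),-108)
cv2.imwrite('pics/w16b.png',cv2.resize(im[0:200,130:390],None,fx=3,fy=3,interpolation=cv2.INTER_CUBIC))
```

```text
t 27.48 pos [0.4498 0.2782 0.2091] yaw -98.4 tilt [-0.002 -0.004 -1.   ] turn 1.92 shift units [-0.621 -3.289  3.964] F [ 0.4 -0.7 -0. ] w 40.1
```

View pics/w16b.png

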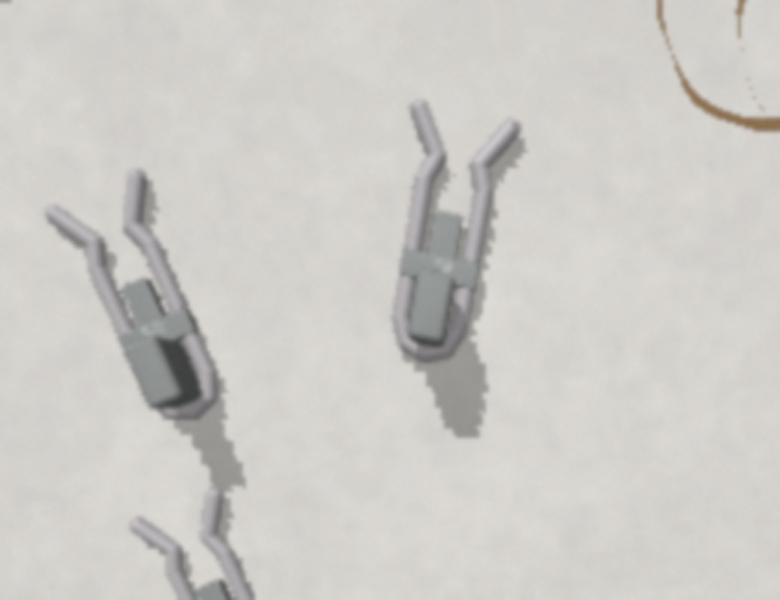

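```bash
cat >> h.py <<'E'
def clip(s,f,b,t,r,z=.09):
    pb=onz('wrist',f(b),.036,s); t=[onz('wrist',f(c),.004,s) for c in t]; r=onz('wrist',f(r),.004,s)
    m=(t[0]+t[1])/2; d=m-r; y=np.degrees(np.arctan2(d[1],d[0])); d2=m-pb
    print('blk',pb[:2].round(4),'sep',np.linalg.norm(t[0]-t[1]).round(4),'len',np.linalg.norm(d[:2]).round(4),'yaw',y.round(1),np.degrees(np.arctan2(d2[1],d2[0])).round(1),np.linalg.norm(d2[:2]).round(4))
    go(np.append(pb[:2],z),(y+np.degrees(np.arctan2(d2[1],d2[0])))/2-90)
E
python3 - <<'E'
from h import *
s=manip.sense(); f=lambda c:(c[0]/3+130,c[1]/3)
clip(s,f,(434,304),[(419,106),(514,127)],(428,353))
clip(s,f,(153,370),[(52,211),(137,176)],(190,413))
E
```

```text
blk [0.5496 0.2658] sep 0.0363 len 0.086 yaw -18.3 -18.3 0.0705
t 27.48 pos [0.4498 0.2782 0.2091] yaw -98.4 tilt [-0.002 -0.004 -1.   ] turn 1.98 shift units [-0.671 -3.295  3.964] F [ 0.4 -0.7 -0. ] w 40.1
blk [0.5419 0.3707] sep 0.0358 len 0.0869 yaw 12.2 14.1 0.071
t 27.48 pos [0.4498 0.2782 0.2091] yaw -98.4 tilt [-0.002 -0.004 -1.   ] turn -4.31 shift units [-2.32  -3.7    3.956] F [ 0.4 -0.7 -0. ] w 40.1
```

Emit:
arm_command(
  steps=[
    [0,0,0,1],
    [0,0,0,1],
    [-0.3,-0.8,0.5,0],
    [-0.37,-0.8,0.8,0],
    [0,-0.8,0.8,0],
    [0,-0.83,0.8,0],
    [0,0,1,0],
    [0,0,0,0],
    [0,0,0,0],
  ],
)

```text
time: 28.6
tcp_pos: [0.5479, 0.2684, 0.0934]
tool_rot: [1.839, -2.545, 0.002]
wrist_force: [-0.7, -0.1, 0.2]
width: 0.0401
```

Run:
```python
from h import *
go((0.5493,0.2659,.012),-108.3)
```

```text
t 28.6 pos [0.5479 0.2684 0.0934] yaw -108.29 tilt [-0.001 -0.002 -1.   ] turn 0.0 shift units [ 0.059 -0.07   2.714] F [-0.7 -0.1  0.2] w 40.1
```

Emit:
arm_command(
  steps=[
    [0.06,-0.05,0.9,0],
    [0,0,0.9,0],
    [0,0,0.6,0],
    [0,0,0.3,0],
    [0,0,0,0],
    [0,0,0,0],
    [0,0,0,0],
  ],
)

```text
time: 29.48
tcp_pos: [0.5492, 0.2665, 0.0125]
tool_rot: [1.84, -2.545, 0.002]
wrist_force: [-0.1, 0.1, -0.6]
width: 0.0399
```

Emit:
arm_command(
  steps=[
    [0,0,0,0],
    [0,0,0,0],
    [0,0,0,0],
    [0,0,0,0],
    [0,0,0,0],
  ],
  hand=4,
)

```text
time: 30.1
tcp_pos: [0.5486, 0.2663, 0.0117]
tool_rot: [1.839, -2.544, 0.002]
wrist_force: [-1.0, 0.0, 0.5]
width: 0.0136
```

Emit:
arm_command(
  steps=[
    [0,0,-0.5,0],
    [0,0,-1,0],
    [0,0,-1,0],
    [0,0,-1,0],
    [0,0,0,-1],
    [0,0,0,-1],
    [0,0,0,0],
  ],
)

```text
time: 30.98
tcp_pos: [0.5488, 0.2662, 0.1174]
tool_rot: [2.053, -2.376, 0.002]
wrist_force: [-0.1, 0.4, -0.9]
width: 0.0139
```

Run:
```python
from h import *
print(ts(manip.sense()['tcp_pos']))
go(st(-.095,.0415,.08),-98.3)
```

```text
[-0.02950965  0.32679482  0.11743627]
t 30.98 pos [0.5488 0.2662 0.1174] yaw -98.34 tilt [-0.001 -0.002 -1.   ] turn -0.01 shift units [9.507 2.182 1.271] F [-0.1  0.4 -0.9] w 13.9
```

Emit:
arm_command(
  steps=[
    [1,0.5,0,0],
    [1,0.5,0,0],
    [1,0.5,0,0],
    [1,0.5,0,0],
    [1,0.18,0,0],
    [1,0,0,0],
    [1,0,0,0],
    [1,0,0,0],
    [1,0,0.4,0],
    [0.5,0,0.8,0],
    [0,0,0,0],
    [0,0,0,0],
  ],
)

```text
time: 32.48
tcp_pos: [0.4434, -0.0055, 0.0821]
tool_rot: [2.054, -2.375, 0.002]
wrist_force: [0.1, -0.2, -0.6]
width: 0.0139
```

```bash
cat >> h.py <<'E'
def chk(fn,y):
    go(st(-.046,y,.0355),-98.3)
    s,im=snap('wrist',fn); cv2.imwrite('pics/b'+fn,cv2.resize(im[50:240,180:380],None,fx=3,fy=3))
E
python3 - <<'E'
from h import *
go(st(-.095,.0415,.037),-98.3)
chk('w20.png',.0415)
E
```

```text
t 32.48 pos [ 0.4434 -0.0055  0.0821] yaw -98.29 tilt [-0.001 -0.002 -1.   ] turn 0.0 shift units [0.037 0.015 1.503] F [ 0.1 -0.2 -0.6] w 13.9
t 32.48 pos [ 0.4434 -0.0055  0.0821] yaw -98.29 tilt [-0.001 -0.002 -1.   ] turn 0.0 shift units [ 0.037 -1.619  1.553] F [ 0.1 -0.2 -0.6] w 13.9
```

View pics/bw20.png

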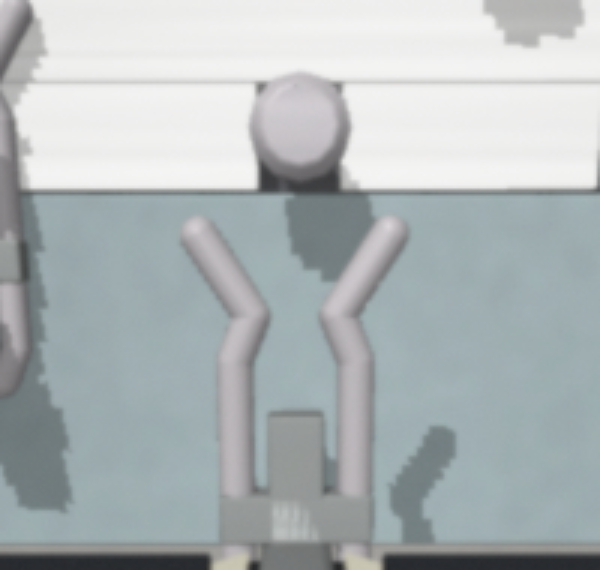

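Emit:
arm_command(
  steps=[
    [0.035,0,0.5,0],
    [0,0,0.5,0],
    [0,0,0.4,0],
    [0,0,0.1,0],
    [0,0,0,0],
    [0,-0.3,0,0],
    [0,-0.3,0,0],
    [0,0,0,0],
    [0,0,0,0],
  ],
)

```text
time: 33.65
tcp_pos: [0.4602, -0.0101, 0.0363]
tool_rot: [2.053, -2.374, 0.001]
wrist_force: [0.5, 0.3, -1.2]
width: 0.0136
```

Run:
```python
from h import *
chk('w21.png',.0415)
```

```text
t 33.65 pos [ 0.4602 -0.0101  0.0363] yaw -98.29 tilt [-0.002 -0.002 -1.   ] turn 0.0 shift units [-0.031 -1.041  0.024] F [ 0.5  0.3 -1.2] w 13.6
```

View pics/bw21.png

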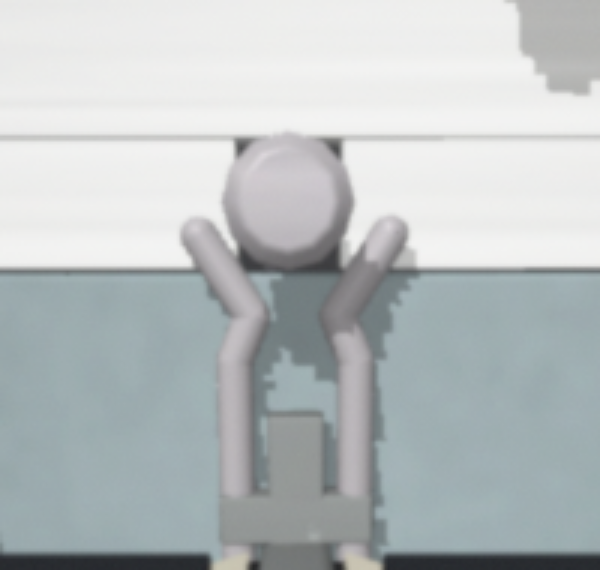

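Emit:
arm_command(
  steps=[
    [-0.035,-0.35,0,0],
    [0,-0.35,0,0],
    [0,-0.35,0,0],
    [0,-0.15,0,0],
    [0,0,0,0],
    [0,0,0,0],
  ],
)

```text
time: 34.45
tcp_pos: [0.4916, -0.0136, 0.0358]
tool_rot: [2.049, -2.368, -0.008]
wrist_force: [-12.2, 2.2, 11.6]
width: 0.0138
```

Run:
```python
from h import *
chk('w22.png',.0415)
```

```text
t 34.45 pos [ 0.4916 -0.0136  0.0358] yaw -98.25 tilt [-0.011 -0.002 -1.   ] turn 0.01 shift units [0.003 0.01  0.01 ] F [-12.2   2.2  11.6] w 13.8
```

View pics/bw22.png

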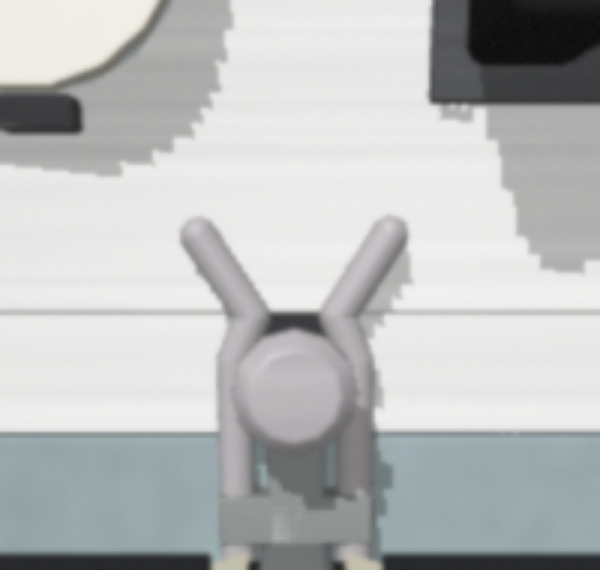

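Emit:
arm_command(
  steps=[
    [0,0.15,0,0],
    [0,0,0,0],
  ],
)

```text
time: 34.75
tcp_pos: [0.4913, -0.0135, 0.0362]
tool_rot: [2.053, -2.373, 0.0]
wrist_force: [-2.3, 0.8, -0.5]
width: 0.0136
```

Emit:
arm_command(
  steps=[
    [0,0,0,0],
    [0,0,0,0],
    [0,0,0,0],
    [0,0,-0.3,0],
    [0,0,-1,0],
    [0,0,-1,0],
    [-0.3,0,-1,0],
    [-1,0,-1,0],
    [-1,0,-1,0],
    [-1,0,-0.5,0],
    [-1,0,0,0],
    [-1,0,0,0],
  ],
  hand=40,
)

```text
time: 36.25
tcp_pos: [0.5153, 0.1452, 0.2112]
tool_rot: [2.054, -2.375, 0.003]
wrist_force: [0.4, 0.4, 1.0]
width: 0.0401
```

Emit:
arm_command(
  steps=[
    [-1,0.5,0,0],
    [-1,0.5,0,0],
    [-1,0.5,0,0],
    [-1,0.5,0,0],
    [-1,0.5,0,0],
    [-0.5,0,0,0],
    [0,0,0,0],
    [0,0,0,0],
  ],
)

```text
time: 37.25
tcp_pos: [0.4653, 0.3164, 0.2095]
tool_rot: [2.05, -2.376, 0.003]
wrist_force: [0.0, 0.5, -0.6]
width: 0.0403
```

Run:
```python
from h import *
s,im=snap('wrist','w23.png')
cv2.imwrite('pics/w23b.png',cv2.resize(im[0:200,130:390],None,fx=3,fy=3,interpolation=cv2.INTER_CUBIC))
go((.542,.3707,.09),-78)
```

```text
t 37.3 pos [0.4653 0.3164 0.2095] yaw -98.43 tilt [-0.001 -0.004 -1.   ] turn -4.09 shift units [-1.255 -2.88   3.975] F [-0.8 -0.9  0. ] w 40.3
```

View pics/w23b.png

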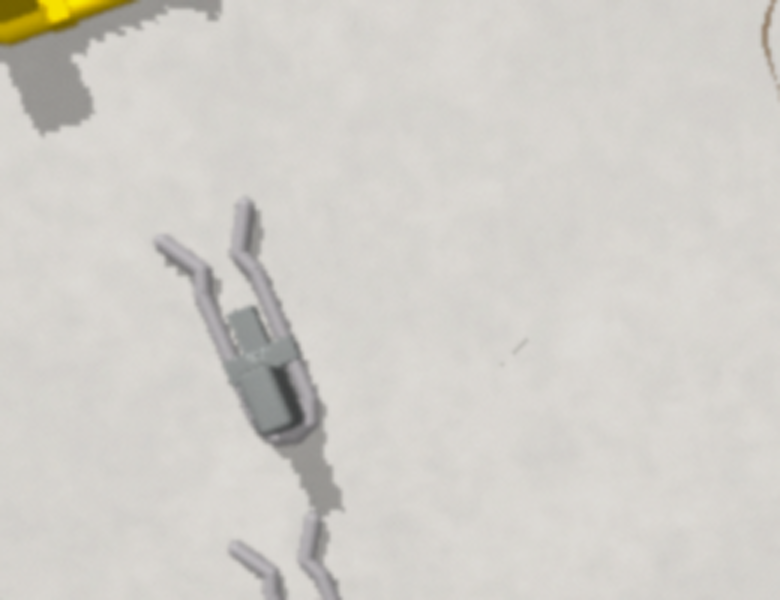

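Run:
```python
from h import *
s=manip.sense(); f=lambda c:(c[0]/3+130,c[1]/3)
clip(s,f,(266,400),[(162,240),(245,204)],(292,440))
```

```text
blk [0.5413 0.3703] sep 0.0352 len 0.0876 yaw 12.0 13.7 0.0716
t 37.3 pos [0.4653 0.3164 0.2095] yaw -98.43 tilt [-0.001 -0.004 -1.   ] turn -4.26 shift units [-1.201 -2.873  3.975] F [-0.8 -0.9  0. ] w 40.3
```

Emit:
arm_command(
  steps=[
    [0,0,0,-0.85],
    [0,0,0,-0.85],
    [0,0,0,-0.85],
    [0,0,0,-0.85],
    [0,0,0,-0.85],
    [-0.6,-0.9,0.5,0],
    [-0.6,-0.9,0.8,0],
    [0,-0.9,0.8,0],
    [0,-0.15,0.9,0],
    [0,0,0.9,0],
    [0,0,0,0],
    [0,0,0,0],
  ],
)

```text
time: 38.8
tcp_pos: [0.5404, 0.3719, 0.0933]
tool_rot: [2.456, -1.957, 0.001]
wrist_force: [0.6, -0.1, 0.8]
width: 0.0397
```

Run:
```python
from h import *
go((0.5405,0.3701,.012),-77.2)
```

```text
t 38.8 pos [0.5404 0.3719 0.0933] yaw -77.09 tilt [-0.    -0.002 -1.   ] turn 0.02 shift units [0.054 0.006 2.711] F [ 0.6 -0.1  0.8] w 39.7
```

Emit:
arm_command(
  steps=[
    [0.05,0,0.9,0],
    [0,0,0.9,0],
    [0,0,0.6,0],
    [0,0,0.3,0],
    [0,0,0,0],
    [0,0,0,0],
  ],
)

```text
time: 39.55
tcp_pos: [0.5404, 0.3712, 0.0124]
tool_rot: [2.457, -1.956, 0.001]
wrist_force: [0.3, 0.0, 0.0]
width: 0.0403
```

Emit:
arm_command(
  steps=[
    [0,0,0,0],
    [0,0,0,0],
    [0,0,0,0],
    [0,0,0,0],
    [0,0,0,0],
  ],
  hand=4,
)

```text
time: 40.17
tcp_pos: [0.5399, 0.3708, 0.0116]
tool_rot: [2.456, -1.955, 0.001]
wrist_force: [-1.1, -0.2, 1.6]
width: 0.0131
```

Emit:
arm_command(
  steps=[
    [0,0,-0.5,0],
    [0,0,-1,0],
    [0,0,-1,0],
    [0,0,-1,0],
    [0,0,0,0.85],
    [0,0,0,0.85],
    [0,0,0,0.85],
    [0,0,0,0.85],
    [0,0,0,0.85],
    [0,0,0,0],
  ],
)

```text
time: 41.42
tcp_pos: [0.5399, 0.3709, 0.117]
tool_rot: [2.055, -2.374, 0.002]
wrist_force: [-0.2, -0.5, -0.8]
width: 0.0137
```

Run:
```python
from h import *
print(ts(manip.sense()['tcp_pos']))
go(st(-.095,-.0392,.08),-98.3)
```

```text
[-0.05342203  0.42907317  0.11697698]
t 41.42 pos [0.5399 0.3709 0.117 ] yaw -98.24 tilt [-0.001 -0.002 -1.   ] turn 0.01 shift units [15.606  1.385  1.273] F [-0.2 -0.5 -0.8] w 13.7
```

Emit:
arm_command(
  steps=[
    [1,0.3,0,0],
    [1,0.3,0,0],
    [1,0.3,0,0],
    [1,0.3,0,0],
    [1,0.18,0,0],
    [1,0,0,0],
    [1,0,0,0],
    [1,0,0,0],
    [1,0,0,0],
    [1,0,0,0],
    [1,0,0,0],
    [1,0,0,0],
  ],
)

```text
time: 42.92
tcp_pos: [0.4471, 0.0197, 0.1179]
tool_rot: [2.056, -2.372, 0.002]
wrist_force: [-0.1, 1.4, -0.4]
width: 0.0135
```

Emit:
arm_command(
  steps=[
    [1,0,0,0],
    [1,0,0,0],
    [1,0,0,0],
    [0.6,0,0.4,0],
    [0,0,0.8,0],
    [0,0,0,0],
    [0,0,0,0],
  ],
)

```text
time: 43.8
tcp_pos: [0.4319, -0.0861, 0.0823]
tool_rot: [2.055, -2.373, 0.002]
wrist_force: [0.9, 0.3, -0.8]
width: 0.0139
```

Run:
```python
from h import *
go(st(-.095,-.0392,.0367),-98.3)
chk('w30.png',-.0392)
```

```text
t 43.8 pos [ 0.4319 -0.0861  0.0823] yaw -98.21 tilt [-0.001 -0.002 -1.   ] turn 0.02 shift units [0.013 0.022 1.519] F [ 0.9  0.3 -0.8] w 13.9
t 43.8 pos [ 0.4319 -0.0861  0.0823] yaw -98.21 tilt [-0.001 -0.002 -1.   ] turn 0.02 shift units [ 0.013 -1.611  1.558] F [ 0.9  0.3 -0.8] w 13.9
```

View pics/bw30.png

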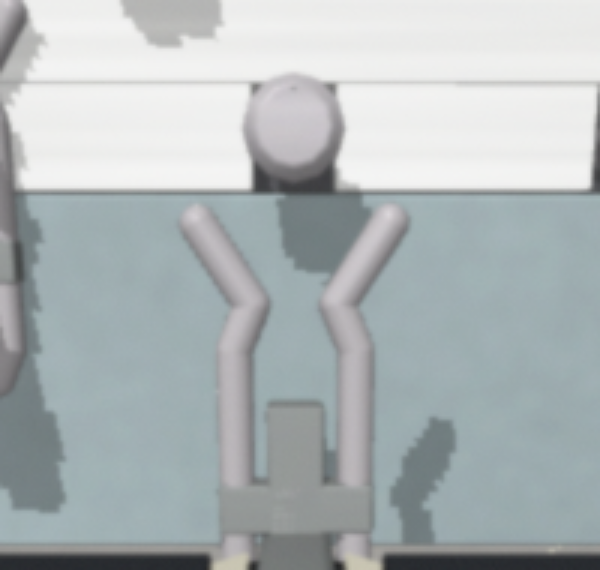

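Emit:
arm_command(
  steps=[
    [-0.02,0,0.5,0],
    [0,0,0.5,0],
    [0,0,0.4,0],
    [0,0,0.1,0],
    [0,0,0,0],
    [0,-0.3,0,0],
    [0,-0.3,0,0],
    [0,0,0,0],
    [0,0,0,0],
  ],
)

```text
time: 44.98
tcp_pos: [0.4492, -0.0885, 0.0365]
tool_rot: [2.053, -2.374, 0.001]
wrist_force: [-0.3, 0.3, -2.4]
width: 0.014
```

Run:
```python
from h import *
chk('w31.png',-.0392)
```

```text
t 44.98 pos [ 0.4492 -0.0885  0.0365] yaw -98.28 tilt [-0.002 -0.002 -1.   ] turn 0.0 shift units [ 0.021 -1.029  0.033] F [-0.3  0.3 -2.4] w 14.0
```

View pics/bw31.png

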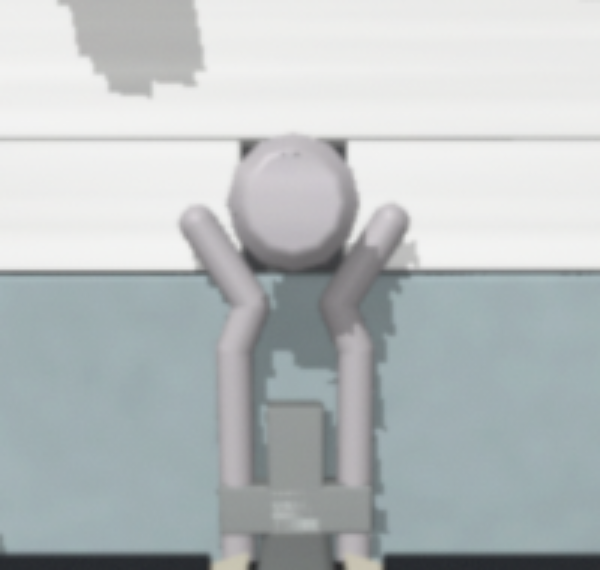

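Emit:
arm_command(
  steps=[
    [0,-0.35,0,0],
    [0,-0.35,0,0],
    [0,-0.35,0,0],
    [0,-0.13,0,0],
    [0,0,0,0],
    [0,0,0,0],
  ],
)

```text
time: 45.78
tcp_pos: [0.4783, -0.0928, 0.0358]
tool_rot: [2.048, -2.368, -0.013]
wrist_force: [-15.4, 1.8, 14.9]
width: 0.0136
```

Run:
```python
from h import *
chk('w32.png',-.0392)
```

```text
t 45.77 pos [ 0.4783 -0.0928  0.0358] yaw -98.28 tilt [-0.014 -0.001 -1.   ] turn 0.0 shift units [ 0.02  -0.049  0.008] F [-15.4   1.8  14.9] w 13.6
```

View pics/bw32.png

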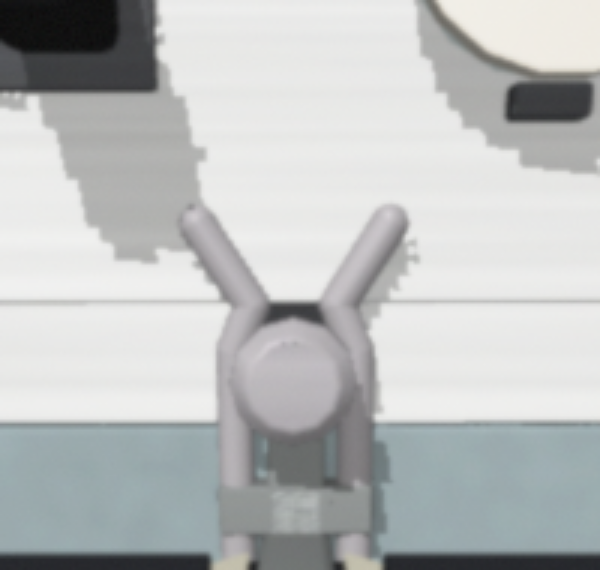

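Emit:
arm_command(
  steps=[
    [0,0.15,0,0],
    [0,0,0,0],
  ],
)

```text
time: 46.08
tcp_pos: [0.478, -0.0927, 0.036]
tool_rot: [2.052, -2.372, -0.003]
wrist_force: [-6.8, 2.4, 0.9]
width: 0.0135
```

Emit:
arm_command(
  steps=[
    [0,0,0,0],
    [0,0,0,0],
    [0,0,0,0],
    [0,0,-0.3,0],
    [0,0,-1,0],
    [0,0,-1,0],
    [-0.3,0,-1,0],
    [-1,0,-1,0],
    [-1,0,-1,0],
    [-1,0,-0.5,0],
    [-1,0,0,0],
    [-1,0,0,0],
  ],
  hand=40,
)

```text
time: 47.58
tcp_pos: [0.5034, 0.0658, 0.2114]
tool_rot: [2.054, -2.375, 0.003]
wrist_force: [-0.9, -0.7, -1.0]
width: 0.0401
```

Emit:
arm_command(
  steps=[
    [-1,0.2,0,0],
    [-1,0.5,0,0],
    [-1,0.5,0,0],
    [-1,0.5,0,0],
    [-1,0.5,0,0],
    [-1,0.6,0,0],
    [-1,0.6,0,0],
    [-1,0.6,0,0],
    [-0.8,0.6,0,0],
    [0,0,0,0],
    [0,0,0,0],
  ],
)

```text
time: 48.95
tcp_pos: [0.4049, 0.3452, 0.2099]
tool_rot: [2.053, -2.374, 0.003]
wrist_force: [0.4, -0.5, -0.6]
width: 0.0401
```

Run:
```python
from h import *
s,im=snap('wrist','w33.png')
cv2.imwrite('pics/w33b.png',cv2.resize(im[0:230,130:390],None,fx=2.6,fy=2.6,interpolation=cv2.INTER_CUBIC))
go((.4198,.3658,.09),-77)
```

```text
t 49.0 pos [0.4053 0.3447 0.2098] yaw -98.37 tilt [-0.001 -0.003 -1.   ] turn -4.27 shift units [-0.589 -0.631  3.992] F [ 0.1 -0.7 -0.7] w 40.4
```

View pics/w33b.png

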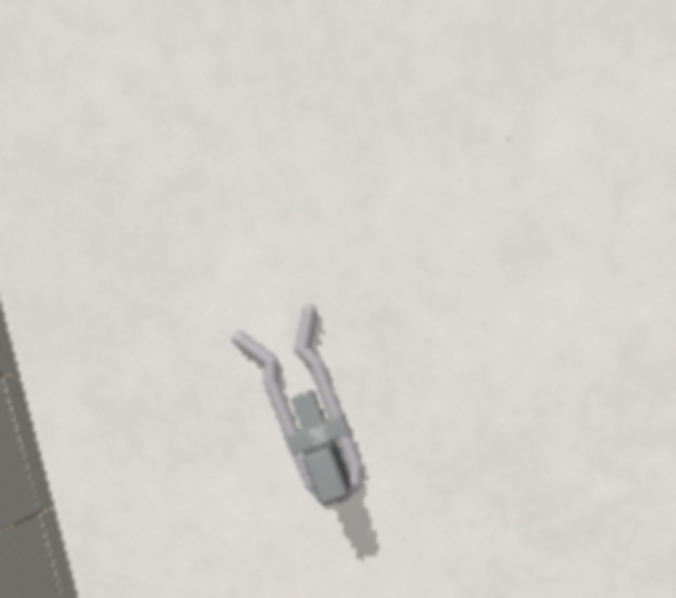

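Run:
```python
from h import *
s=manip.sense(); f=lambda c:(c[0]/2.6+130,c[1]/2.6)
clip(s,f,(325,475),[(238,337),(310,309)],(342,503))
```

```text
blk [0.421  0.3681] sep 0.036 len 0.0903 yaw 11.3 12.3 0.0703
t 49.0 pos [0.4053 0.3447 0.2098] yaw -98.37 tilt [-0.001 -0.003 -1.   ] turn -4.04 shift units [-0.668 -0.675  3.992] F [ 0.1 -0.7 -0.7] w 40.4
```

Emit:
arm_command(
  steps=[
    [0,0,0,-0.82],
    [0,0,0,-0.82],
    [0,0,0,-0.82],
    [0,0,0,-0.82],
    [0,0,0,-0.82],
    [-0.64,-0.62,0.5,0],
    [0,0,0.8,0],
    [0,0,0.9,0],
    [0,0,0.9,0],
    [0,0,0.8,0],
    [0,0,0,0],
    [0,0,0,0],
  ],
)

```text
time: 50.5
tcp_pos: [0.4195, 0.368, 0.0934]
tool_rot: [2.442, -1.973, 0.001]
wrist_force: [-0.4, 0.3, 1.7]
width: 0.04
```

Run:
```python
from h import *
go((0.4195,0.367,.012),-77.8)
```

```text
t 50.5 pos [0.4195 0.368  0.0934] yaw -77.87 tilt [-0.001 -0.002 -1.   ] turn -0.01 shift units [0.026 0.005 2.712] F [-0.4  0.3  1.7] w 40.0
```

Emit:
arm_command(
  steps=[
    [0.02,0,0.9,0],
    [0,0,0.9,0],
    [0,0,0.6,0],
    [0,0,0.3,0],
    [0,0,0,0],
    [0,0,0,0],
  ],
)

```text
time: 51.25
tcp_pos: [0.419, 0.3682, 0.0123]
tool_rot: [2.444, -1.972, 0.001]
wrist_force: [0.5, -0.1, -0.1]
width: 0.0401
```

Emit:
arm_command(
  steps=[
    [0,0,0,0],
    [0,0,0,0],
    [0,0,0,0],
    [0,0,0,0],
    [0,0,0,0],
  ],
  hand=4,
)

```text
time: 51.88
tcp_pos: [0.4185, 0.3678, 0.0118]
tool_rot: [2.443, -1.971, 0.001]
wrist_force: [0.5, -0.0, 3.0]
width: 0.0134
```

Emit:
arm_command(
  steps=[
    [0,0,-0.5,0],
    [0,0,-1,0],
    [0,0,-1,0],
    [0,0,-1,0],
    [0,0,0,0.82],
    [0,0,0,0.82],
    [0,0,0,0.82],
    [0,0,0,0.82],
    [0,0,0,0.82],
    [0,0,0,0],
  ],
)

```text
time: 53.12
tcp_pos: [0.4185, 0.3679, 0.1172]
tool_rot: [2.055, -2.373, 0.003]
wrist_force: [-0.4, 0.2, -0.5]
width: 0.0137
```

Run:
```python
from h import *
print(ts(manip.sense()['tcp_pos']))
go(st(-.095,-.1190,.08),-98.3)
```

```text
[-0.17306235  0.40858457  0.11719368]
t 53.12 pos [0.4185 0.3679 0.1172] yaw -98.23 tilt [-0.001 -0.003 -1.   ] turn 0.01 shift units [17.583 -2.602  1.287] F [-0.4  0.2 -0.5] w 13.7
```

Emit:
arm_command(
  steps=[
    [1,-0.3,0,0],
    [1,-0.3,0,0],
    [1,-0.3,0,0],
    [1,-0.3,0,0],
    [1,-0.3,0,0],
    [1,-0.3,0,0],
    [1,-0.3,0,0],
    [1,-0.3,0,0],
    [1,-0.2,0,0],
    [1,0,0,0],
    [1,0,0,0],
    [1,0,0,0],
  ],
)

```text
time: 54.62
tcp_pos: [0.4437, -0.0005, 0.1178]
tool_rot: [2.056, -2.372, 0.002]
wrist_force: [0.2, 0.3, -0.0]
width: 0.0136
```

Emit:
arm_command(
  steps=[
    [1,0,0,0],
    [1,0,0,0],
    [1,0,0,0],
    [1,0,0,0],
    [1,0,0,0],
    [0.57,0,0.4,0],
    [0,0,0.8,0],
    [0,0,0,0],
    [0,0,0,0],
  ],
)

```text
time: 55.75
tcp_pos: [0.4201, -0.1649, 0.0824]
tool_rot: [2.055, -2.373, 0.002]
wrist_force: [-0.7, 0.4, 0.3]
width: 0.0137
```

Run:
```python
from h import *
go(st(-.095,-.1190,.0367),-98.3)
chk('w40.png',-.1190)
```

```text
t 55.75 pos [ 0.4201 -0.1649  0.0824] yaw -98.21 tilt [-0.001 -0.002 -1.   ] turn 0.02 shift units [0.017 0.012 1.523] F [-0.7  0.4  0.3] w 13.7
t 55.75 pos [ 0.4201 -0.1649  0.0824] yaw -98.21 tilt [-0.001 -0.002 -1.   ] turn 0.02 shift units [ 0.017 -1.621  1.562] F [-0.7  0.4  0.3] w 13.7
```

View pics/bw40.png

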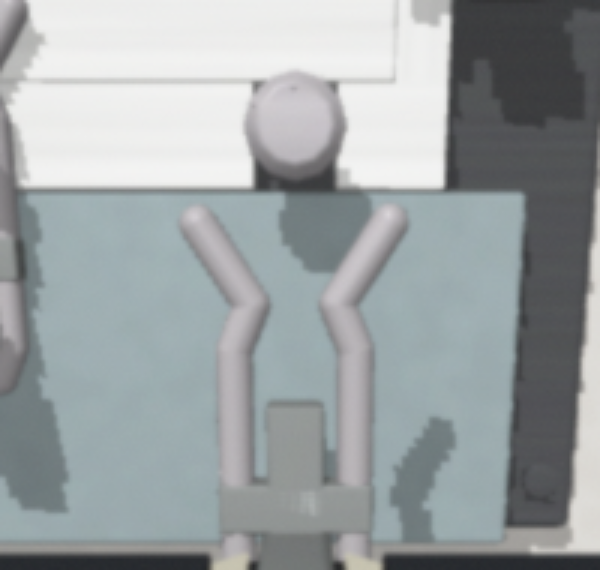

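Head (295) and clip (295) are aligned; same motion as for pin 3.

Emit:
arm_command(
  steps=[
    [-0.02,0,0.5,0],
    [0,0,0.5,0],
    [0,0,0.4,0],
    [0,0,0.1,0],
    [0,0,0,0],
    [0,-0.3,0,0],
    [0,-0.3,0,0],
    [0,0,0,0],
    [0,0,0,0],
  ],
)

```text
time: 56.92
tcp_pos: [0.4375, -0.1671, 0.0367]
tool_rot: [2.054, -2.374, 0.001]
wrist_force: [0.5, 0.3, -1.3]
width: 0.0137
```

Run:
```python
from h import *
chk('w41.png',-.119)
```

```text
t 56.92 pos [ 0.4375 -0.1671  0.0367] yaw -98.28 tilt [-0.002 -0.002 -1.   ] turn 0.0 shift units [ 0.03  -1.034  0.04 ] F [ 0.5  0.3 -1.3] w 13.7
```

View pics/bw41.png

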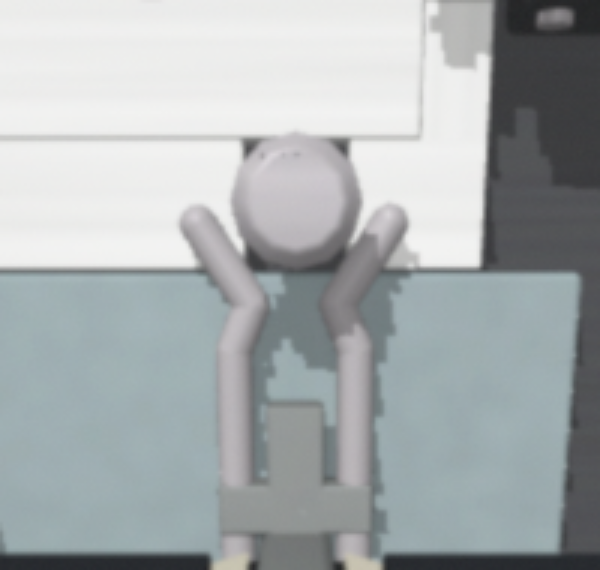

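Emit:
arm_command(
  steps=[
    [0,-0.35,0,0],
    [0,-0.35,0,0],
    [0,-0.35,0,0],
    [0,-0.13,0,0],
    [0,0,0,0],
    [0,0,0,0],
  ],
)

```text
time: 57.72
tcp_pos: [0.4669, -0.1714, 0.036]
tool_rot: [2.048, -2.37, -0.014]
wrist_force: [-14.0, 2.6, 12.6]
width: 0.0134
```

Run:
```python
from h import *
chk('w42.png',-.119)
```

```text
t 57.73 pos [ 0.4669 -0.1714  0.036 ] yaw -98.33 tilt [-0.013  0.    -1.   ] turn -0.01 shift units [ 0.031 -0.047  0.015] F [-14.    2.6  12.6] w 13.4
```

View pics/bw42.png

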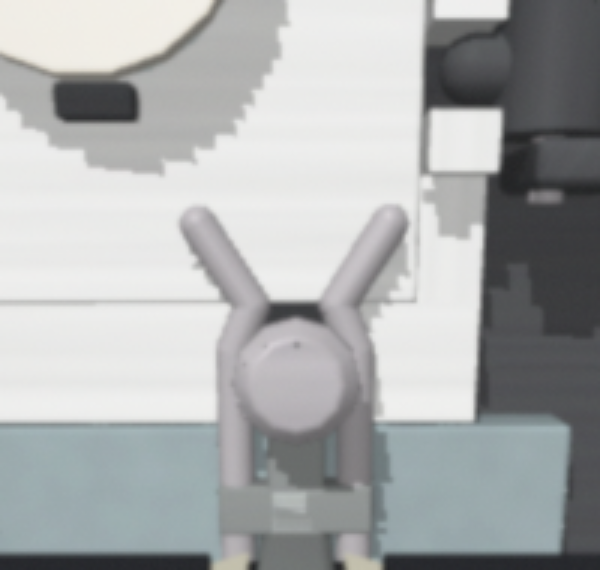

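Home on pin 4, and the lever's nose is in the notch. Releasing and retreating to an overview.

Emit:
arm_command(
  steps=[
    [0,0.15,0,0],
    [0,0,0,0],
  ],
)

```text
time: 58.02
tcp_pos: [0.4666, -0.1713, 0.0362]
tool_rot: [2.052, -2.373, -0.003]
wrist_force: [-6.1, 0.7, 1.7]
width: 0.0135
```

Emit:
arm_command(
  steps=[
    [0,0,0,0],
    [0,0,0,0],
    [0,0,0,0],
    [0,0,-0.3,0],
    [0,0,-1,0],
    [0,0,-1,0],
    [0,0,-1,0],
    [-0.6,0.5,-1,0],
    [-1,0.5,-1,0],
    [-1,0.5,-1,0],
    [-0.5,0,0,0],
    [0,0,0,0],
  ],
  hand=40,
)

```text
time: 59.52
tcp_pos: [0.4376, -0.0719, 0.2257]
tool_rot: [2.056, -2.372, 0.002]
wrist_force: [-0.3, 0.1, -0.0]
width: 0.0397
```

Run:
```python
from h import *
s,im=snap('wrist','w50.png')
cv2.imwrite('pics/w50b.png',cv2.resize(im[:300],(800,429),interpolation=cv2.INTER_CUBIC))
s,im=snap('side','s50.png');cv2.imwrite('pics/s50b.png',cv2.resize(im[190:300,205:335],None,fx=5,fy=5,interpolation=cv2.INTER_CUBIC))
snap('scene','sc50.png')
go((.36,-.1,.25))
```

```text
t 59.67 pos [ 0.4368 -0.0738  0.2246] yaw -98.37 tilt [-0.003 -0.003 -1.   ] turn 0 shift units [ 1.24   2.409 -0.836] F [-0.5  0.7 -0. ] w 40.3
```

View pics/w50b.png

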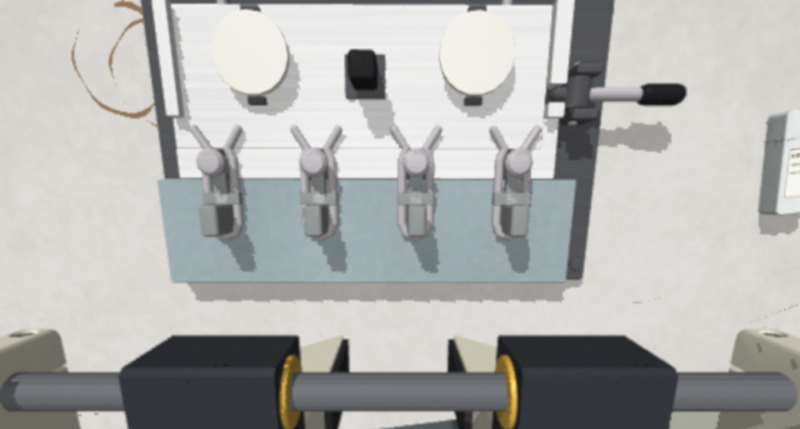

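View pics/s50b.png

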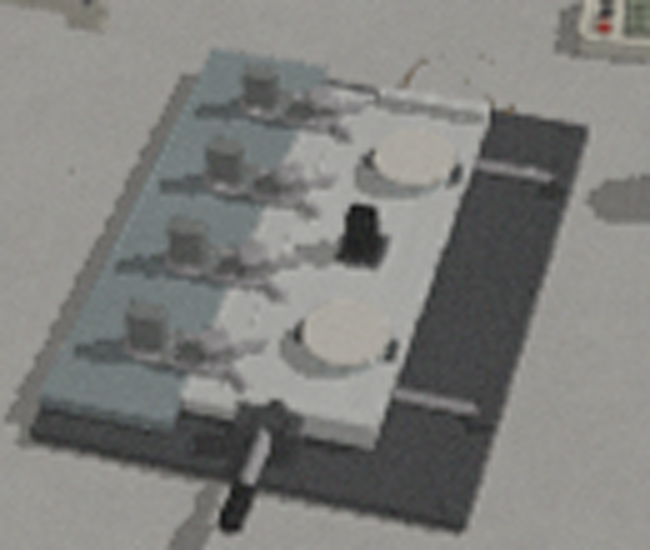

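View pics/sc50.png

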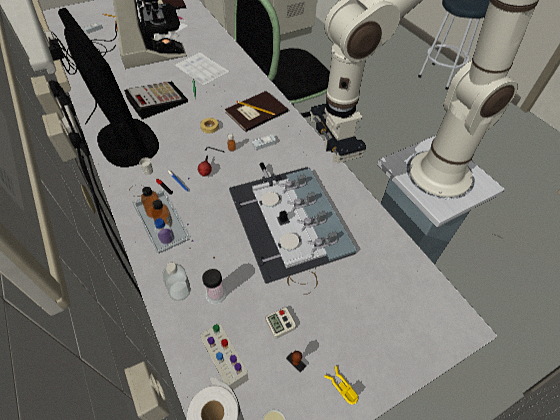

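Run:
```python
from h import *
im0=cv2.imread('pics/scene0.png');im1=cv2.imread('pics/sc50.png')
for n,(x,y,w,h) in {'bottle':(222,132,20,22),'mailer':(248,132,32,20),'timer':(262,302,40,36),'yellow':(322,360,40,48)}.items():
    print(n,cv2.absdiff(im0[y:y+h,x:x+w],im1[y:y+h,x:x+w]).mean().round(2))
s=manip.sense(); im=cv2.imread('pics/w50.png'); k=1.4286
for hd,b in (((211,160),(216,220)),((314,160),(316,220)),((416,160),(417,220)),((518,160),(513,220))):
    a=onz('wrist',np.array(hd)/k,.048,s); c=onz('wrist',np.array(b)/k,.060,s); print((ts(a)-ts(c)).round(4))
print(manip.finish_job())
```

```text
bottle 3.1
mailer 3.07
timer 3.17
yellow 2.93
[ 0.0445  0.0039 -0.012 ]
[ 0.0445  0.0016 -0.012 ]
[ 0.0446  0.0007 -0.012 ]
[ 0.0446 -0.004  -0.012 ]
the job is handed in; nothing more can be done
None
```

The stage is ready for transport and the job is handed in, at about 60 s of the 210 s allowed.

- **Carriage:** I drew it home by its post until it stopped at about 16 N. The forked edge straddles all four pins.
- **Lever:** It is flipped over and pressed flat, and the nose sits in the notch. The first sweep slipped off the end of the grip with the lever only part way over, so I pressed it down again. The finger then stopped at 36 mm height with about 18 N behind it. Two camera views put the grip centre at 28 mm, level with the hinge.
- **Clips:** All four clips lying on the desk are on, one per pin. Each was pushed against its stop with 12 to 15 N, and the pictures show the bulge ahead of every pin. The last measurement put the pin 44.5 mm ahead of the grip block on all four, against a nominal 46 mm. That is within the 2 mm play and calibration error.
- **Sideways reading:** The same measurement showed sideways offsets of up to 4 mm on the two outer clips. I put these down to reading the slanted block tops by eye, because the close-up pictures showed the clips centred.
- **Bystanders:** The oil bottle, timer, slide mailer and yellow look-alike show no change against the first picture. The gripper was open and clear of everything at hand-in.

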